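Turn the jeweller's bench carousel and hang the small steel bin on its bare hook

ROBOT

A 6-joint arm with a two-finger parallel gripper is mounted at the origin on the work surface. World frame = base frame: x ahead of the robot, y to its left, z up, the work surface at z = 0. Lengths are in m, angles in rad, forces in N, time in s.
With the tool pointing down it reaches from about 0.35 to 0.8 m from the base axis. Payload 7.3 kg.
Tool frame: the origin (TCP) lies on the centre line of the jaws, within the pads' length; the fingertips stand 11 mm ahead of it and the grasp point (between the pads) lies 8 mm behind it; z points along the fingers, x is the direction in which the jaws open and shut, and the axes are right-handed (so a half turn about z gives the same grasp; the last joint's range is limited). The gripper opens to 85 mm and grips with 20 to 120 N. Pads are 22 mm wide; open, the fingers measure 114 mm over their backs; the gripper's body (76 mm by 85 mm) begins 54 mm behind the grasp point. The pads swing forward as they close: fully open they stand 13 mm farther back than shut.
Start: joints at [-1.468, 0.342, 1.524, -0, 1.275, -0.146], TCP at [0.129, -0.509, 0.242] pointing down, gripper open.
Joint ranges: [-2.53, 2.53], [-0.77, 2.02], [0.04, 2.7], [-1, 4.14], [0.28, 2.66], [-3.11, 3.11]. Speed limits (rad/s): [2.57, 2.57, 3.14, 3.14, 3.14, 3.14].

INTERFACE

Orientations are given as a rotation vector (axis times angle).
In Python, from plant import bot, cams gives the robot as it stands.
- The arm moves only by the tool drive_tool, never from a script. Its argument "steps" is one flat list of numbers, 7 for each row, row after row: the opening, from -1 (shut) to 1 (fully open), then the shift along the tool's x, y, z in cm, then the turn, a rotation vector about the tool's x, y, z in rad. In form: [jaw, dx, dy, dz, wx, wy, wz, jaw, dx, dy, dz, wx, wy, wz, ...]. A call has 1 to 20 rows; each row shifts and turns the commanded pose from where the row before left it, along the tool's axes as they then stand; what a row does not reach is not made up. A row lasts 1/8 s, in which the tool goes at most 62.5 mm and 10.7 degrees, less where a joint would pass 70% of its speed; a pose out of reach is approached as far as the arm can. A call with a gripper value outside its range is refused whole. The fingers move at their own pace and stop on an object; "squeeze" is the grip in N (left out, the last holds). Time passes only in rows, so rows that do not move let the fingers close. It gives the time, the measured TCP pose, the force and the opening at its end, in the units of the state.
- bot.state(): the state, without advancing time (a new reading comes with each control period).
- cams.read_camera(name): name is "scene" or "top" or "wrist"; returns a dict with "img" (480x640x3 uint8, red, green, blue), "depth" (480x640 float32, m along the optical axis (not along the pixel's ray), 0 where there is no reading), "fx", "fy", "cx", "cy" (pixels), "rvec" (rotation vector, rad) and "tvec" (3), from world to camera coordinates, as OpenCV has them. Camera axes: x right, y down, z forward; pixel columns grow to the right and rows downward; lengths in m; the calibration is good to about 2 mm. The wrist camera is an equidistant fisheye: a pixel r from the principal point sees the ray r / f radians off the axis. A picture is of the moment at which its call begins.
- bot.hand_in(): hands the job in, once; it reports no verdict.
The state is a dict: "time": time; "qpos": joint angles; "joint_velocities": joint speeds; "joint_torque": joint torques, N m; "tcp_pos": TCP position; "tcp_rot": TCP orientation; "wrist_force": force on the tool from outside, world axes, zero at the start; "moment": the same for the moment, N m; "grip_width": finger opening in m.
Only numpy, scipy, OpenCV 4.12 (cv2) and the standard library are available. Lean on these libraries where they do the work, as an engineer would, in place of code of your own. Each camera call takes 0.05 s, during which the arm holds its last target.

TASK

Turn the carousel rack until its one bare hook stands over the brass pointer on its foot, then pick up the loose steel bin and hang it on that hook: the sleeve on the bin's side goes down over the upright prong, fully home, before you let go, and the hook must still stand over the pointer. How far the hook is drawn out is not known exactly, so feel for the prong and never force bin or rack (keep under 20 N); leave the mandrel, the mallet and the dish where they are.

Things in the scene. Friction and masses are not known exactly. Their poses are not given: they have to be found in the camera images.
- rack: the carousel rack's fixed foot: round dark steel, 150 mm in diameter, bolted to the bench. Origin: centre of its underside, on the turning axis, at bench height; z up. Its own -x axis is its front: there a brass pointer 12 mm wide sticks out of the foot to 103 mm from the axis. A column carries the turning head. A push of 20 N or more on any part of the rack may spoil it.
- hub_top (a point): top centre of the head's hub (40 mm wide), on the turning axis, 194 mm above the bench. The head has four level arms 90 degrees apart, tops 190 mm above the bench: square tubes 14 mm wide and high, out to 70 mm from the axis, each with a 9 mm rod drawn out of it that ends in a hook. No load hangs within 55 mm of the axis; nothing on the head is higher than 222 mm above the bench.
- full_hook (a point): prong foot of the arm opposite the bare one (it carries three bangles); the other two arms carry a bin and a brush. Every hook is an end block 14 mm wide and 14 mm high, reaching 10 mm inside and 8 mm outside the prong's axis, top 190 mm above the bench, with an upright round steel prong on it: 9 mm in diameter, 32 mm tall, narrowing to 7 mm over its last 2 mm.
- rotor (a joint): angle of the turning head in rad, growing anticlockwise seen from above, range -0.5 to 6.8. At 0 (and at 6.283) the bare arm points along the rack's own -x axis, over the brass pointer; at q it points q away from there. The head turns with a steady friction of 0.35 N m (about 6.4 N pushed at 55 mm from the axis) and stays where it is left.
- hook_mark (a point): on the bare arm's centreline at arm top height (190 mm), 95 mm from the turning axis: the nominal place of its prong. This rod is telescopic and tightly clamped: the true prong and its block stand up to 15 mm nearer to or farther from the axis along the arm, which is not measured. The point turns with the head: its own -x points outward along the bare arm, z up.
- bin_mid (a point): centre of the loose bin: an open-topped rectangular sheet-steel bin, 36 mm (its x) by 40 mm (its y) by 60 mm high, walls 3 mm, about 0.16 kg, standing upright on the bench; the point lies half-way up (30 mm above its underside). On its +x side a bridge carries a short vertical sleeve (a tube open at both ends). Grip it across the 40 mm.
- sleeve (a point): on the loose bin: centre of the lower mouth of its vertical sleeve, 32 mm from bin_mid along the bin's +x, level with bin_mid (30 mm above the bin's underside). The sleeve is 26 mm tall, 20 mm outside and 12 mm inside diameter. Hung home, this lower mouth rests on the top of the bare arm's end block, around the prong, with the bin outside the arm's end.
- mandrel: bystander: tapered steel mandrel standing upright, 56 mm wide at its foot, 150 mm tall; origin at the centre of its underside
- mallet: bystander: wooden-handled hammer lying on the bench, about 240 mm long; origin under its middle
- dish: bystander: white ceramic dish 70 mm wide, 28 mm high; origin at the centre of its underside
- bin: the same loose bin as a whole; origin at the centre of its underside, x towards the sleeve, z up
Things that resemble listed ones, but are neither listed nor needed, are in the scene too. What is shaped like the bin but green is not meant.

How it is judged:
On the way, in this order (a step that is already met when the one before it is completed fails the run):
1. the bare hook has been turned to stand over the brass pointer (within 0.13 rad) ((value of joint rotor between -0.13 and 0.13 rad or value of joint rotor between 6.1532 and 6.4132 rad)), for 0.2 s.
2. the bin is lifted (sleeve more than 120 mm above the bench) (height (world z) of sleeve above 0.12 m), for 0.1 s.
3. the sleeve is fully down over the prong while the fingers still hold the bin (x of sleeve in the frame of hook_mark between -0.02 and 0.02 m and y of sleeve in the frame of hook_mark between -0.007 and 0.007 m and z of sleeve in the frame of hook_mark between -0.005 and 0.005 m and contact force between the fingers and bin above 0.5 N), for 0.1 s.
At the end, for the whole second after the job is handed in: the bin hangs at rest and let go on the bare hook: sleeve mouth within 5 mm of the arm's top height, within 7 mm sideways and 20 mm along the arm of hook_mark, bin within 0.25 rad of upright, and the bare arm within 0.13 rad of the brass pointer (x of sleeve in the frame of hook_mark between -0.02 and 0.02 m and y of sleeve in the frame of hook_mark between -0.007 and 0.007 m and z of sleeve in the frame of hook_mark between -0.005 and 0.005 m and (value of joint rotor between -0.13 and 0.13 rad or value of joint rotor between 6.1532 and 6.4132 rad) and angle between bin_mid's own z axis and vertical below 0.25 rad and contact force between the fingers and anything else below 0.2 N and linear speed of bin below 0.02 m/s); the robot touches nothing.
It fails at once if the bin presses on the rack with 20 N or more (contact force between bin and rack above 20 N).
It fails at once if the robot presses on the rack with 20 N or more (contact force between any of the fingers, the arm and rack above 20 N).
It fails at once if a bystander is moved more than 30 mm (distance of any of mandrel, mallet, dish from where it was at the start of the episode above 0.03 m).
It also fails if it takes over 72 s, if anything falls off the work surface, if the arm or the gripper's body presses on something with over 40 N, if the wrist force passes 120 N, or if a joint passes its speed limit or range.

## Working session

There is one attempt and no reset: what is moved stays moved. The work goes in short steps, Python scripts to look and compute and a tool call to move; the robot and the scene stay as the last step left them, time stands still between calls to the robot, and variables do not carry over. Pictures are saved under pics/ and viewed, and the job is handed in when it is done.

Besides the shell and the picture viewer there is one more tool, called by a JSON object that holds its "method" and its "body", one argument or row to a line. drive_tool: Moves the arm, as the interface text tells. Its arguments: {"type":"object","properties":{"steps":{"type":"array","items":{"type":"number"}},"squeeze":{"type":"number"}},"required":["steps"]}

```bash
ls; mkdir -p pics; cat > h.py <<'E'
import numpy as np, cv2
from plant import bot, cams
def shot(n,f):
    c=cams.read_camera(n); cv2.imwrite(f'pics/{f}.png',c['img'][:,:,::-1]); np.savez(f'pics/{f}.npz',**c); return c
E
python3 - <<'E'
from h import *
print(bot.state())
for n in ['scene','top','wrist']:
    c=shot(n,n+'0'); print(n,{k:c[k] for k in ['fx','fy','cx','cy','rvec','tvec']})
E
```

```text
pics
{'time': 0.0, 'qpos': array([-1.46801771e+00,  3.42696332e-01,  1.52504230e+00,  2.15147117e-06,
        1.27539366e+00, -1.45967285e-01]), 'joint_velocities': array([ 0.00108177, -0.00043925,  0.00042372, -0.00166913, -0.00117713,
        0.00049346]), 'joint_torque': array([ 2.62145462e-03, -4.33675146e+01, -2.46005934e+01, -1.72543758e-05,
        8.01487797e-03, -5.34741957e-06]), 'tcp_pos': array([ 0.129247  , -0.50843541,  0.24163082]), 'tcp_rot': array([-2.47897794e+00,  1.92802377e+00,  1.66986786e-03]), 'wrist_force': array([-0.16214404,  0.41031485,  1.13452715]), 'moment': array([-0.00568754,  0.0116244 , -0.00578931]), 'grip_width': 0.08552439280111608}
scene {'fx': 457.1729815237713, 'fy': 457.1729815237713, 'cx': 313.6458752220453, 'cy': 239.02080813527397, 'rvec': array([ 1.45725467,  2.05656899, -0.88437184]), 'tvec': array([ 0.21351475, -0.25454795,  1.56486462])}
top {'fx': 477.01860623127686, 'fy': 477.01860623127686, 'cx': 314.3016963169777, 'cy': 243.24614283521146, 'rvec': array([ 2.15201823, -2.18451095,  0.12729751]), 'tvec': array([-0.01404097,  0.55336275,  1.33429778])}
wrist {'fx': 371.64829954431775, 'fy': 371.64829954431775, 'cx': 317.43344263375735, 'cy': 232.95106186586895, 'rvec': array([-2.28664486,  1.77923773,  0.26467534]), 'tvec': array([-0.52499129, -0.03741522,  0.37880871])}
```

View pics/scene0.png

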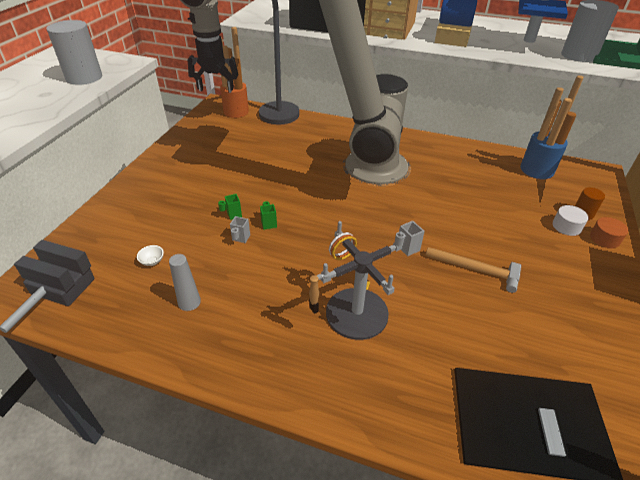

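View pics/top0.png

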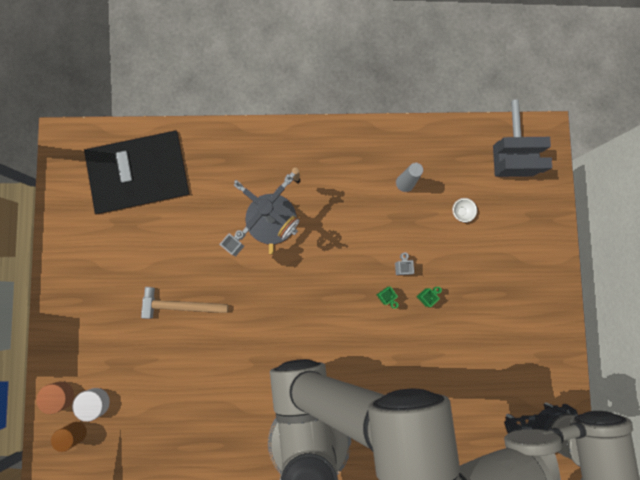

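View pics/wrist0.png

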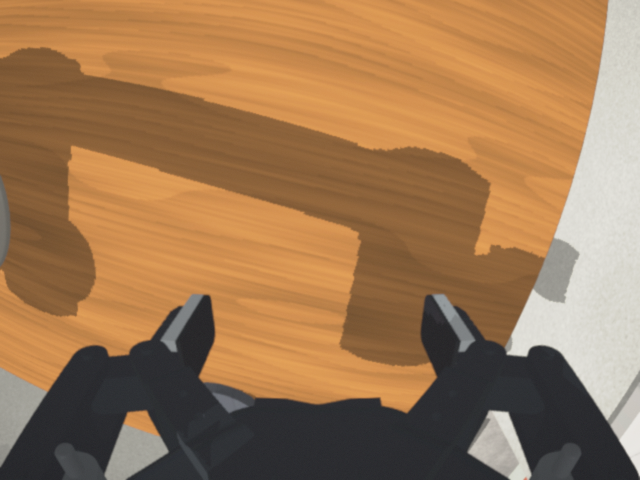

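```bash
cat >> h.py <<'E'
def RT(c): 
    R=cv2.Rodrigues(np.array(c['rvec']))[0]; return R,np.array(c['tvec'])
def cloud(c):
    R,t=RT(c); v,u=np.mgrid[0:480,0:640]; z=c['depth']
    P=np.stack([(u-c['cx'])/c['fx']*z,(v-c['cy'])/c['fy']*z,z],-1)
    return (P-t)@R
def ray(c,u,v,h):
    R,t=RT(c); d=R.T@np.array([(u-c['cx'])/c['fx'],(v-c['cy'])/c['fy'],1]); o=-R.T@t
    return o+d*(h-o[2])/d[2]
def proj(c,p):
    R,t=RT(c); q=R@np.array(p)+t; return c['fx']*q[0]/q[2]+c['cx'],c['fy']*q[1]/q[2]+c['cy']
def crop(c,f,u0,v0,u1,v1,s=8):
    cv2.imwrite(f'pics/{f}.png',cv2.resize(c['img'][v0:v1,u0:u1,::-1],None,fx=s,fy=s,interpolation=cv2.INTER_CUBIC))
E
python3 - <<'E'
from h import *
c=dict(np.load('pics/top0.npz')); crop(c,'rackc',205,150,325,270,5); crop(c,'binc',370,235,460,310,8)
s=dict(np.load('pics/scene0.npz')); crop(s,'racks',270,200,440,350,4)
P=cloud(c)
for v in range(255,278,2): print(v,np.round(P[v,392:420:2,2]*1000).astype(int))
E
```

```text
255 [ 6  1  1 -8 31 56 -2 51 58  0  3  1  2  0]
257 [ 1  3 -4 -1 36 56 -5 41 51 -3 -4 -3 -3  0]
259 [-5  1  1 -4 -4 45 58 54 -1  1 -1 -1 -2  0]
261 [ 3 -6 -1  2 56 57 61 64 56 56 61 -3 -6  1]
263 [-5 -2 24 49 12  4  0  6  5 37 57  2 -4  2]
265 [-4 -3 18 51  4 -1  2 -1  7 35 58 -2 -3 -1]
267 [1387   -1   15   42    3    3    0    2   -1   34   62   -2    2  -10]
269 [1387    2   18   38   60    5    4    1    4   30   56    5    0    2]
271 [ 4  3 12 41 57  1  0  0  4 29 59  1 -1  3]
273 [   4    1   10   39   64 1387   56   59   61   66   58    5   -3   -6]
275 [ 4 -3  2 -2 -7  3 -1  0 -3 -1 -4  3  0  0]
277 [ 4  1  3 -2 -3  2  1  2 -5 -4 -7 -3  1 -1]
```

View pics/rackc.png

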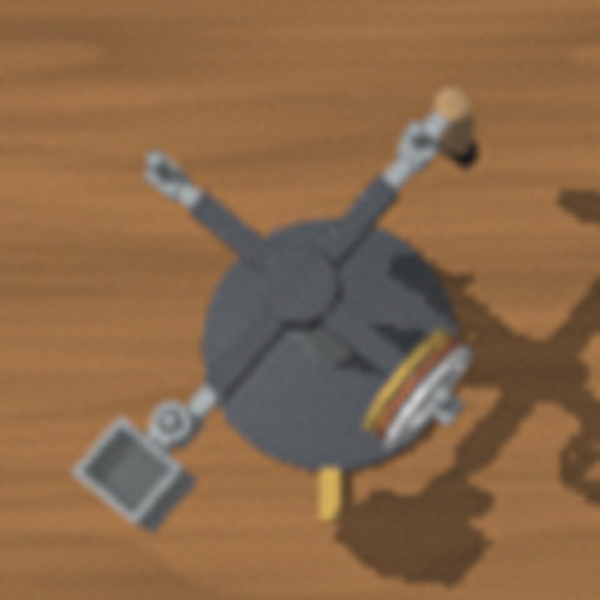

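View pics/binc.png

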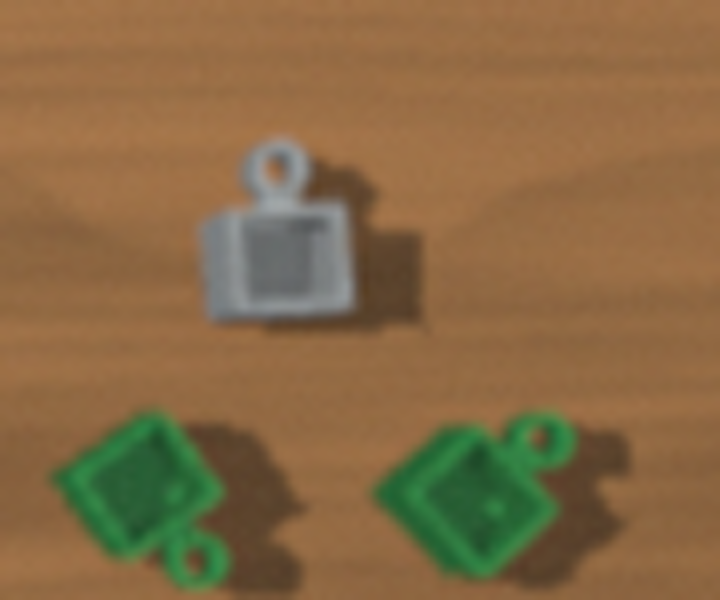

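View pics/racks.png

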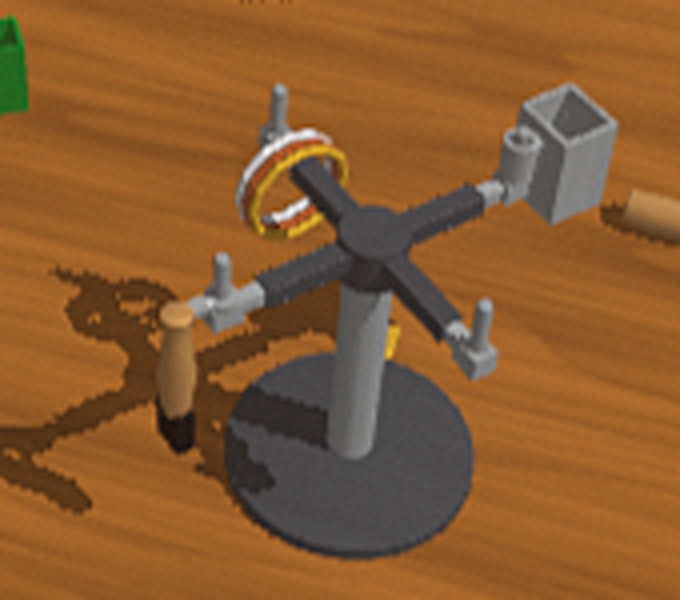

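```bash
python3 - <<'E'
from h import *
c=dict(np.load('pics/top0.npz')); s=dict(np.load('pics/scene0.npz'))
T=lambda x,y,h:np.round(ray(c,205+(x+.5)/5-.5,150+(y+.5)/5-.5,h)*1000,1)
S=lambda x,y,h:np.round(ray(s,270+(x+.5)/4-.5,200+(y+.5)/4-.5,h)*1000,1)
B=lambda x,y,h:np.round(ray(c,370+(x+.5)/8-.5,235+(y+.5)/8-.5,h)*1000,1)
print('hub top',T(305,283,194),'scene',S(377,230,194))
print('pointer',T(328,518,10),T(330,470,10))
m=np.load('pics/top0.npz')['img']
print('foot',T(330,345,10), 'ends',T(203,345,10),T(458,345,10),T(330,219,10),T(330,470,10))
print('bare end',T(172,178,190),'prong top',T(155,162,222),'scene prong foot',S(480,347,190),'top',S(486,303,222))
print('arm other: brush prong foot',T(418,147,190),'bin sleeve top',T(170,422,216))
print('full end',T(445,410,190))
print('bin sleeve top',B(276,170,56),'corners',[B(*a,60) for a in [(236,208),(347,203),(355,307),(240,312)]])
P=cloud(c)
# bin top rim from depth
reg=np.zeros((480,640),bool); reg[250:280,390:420]=1
q=P[reg]; img=c['img'][reg]; sat=img.max(1).astype(int)-img.min(1)
k=(sat<35)&(q[:,2]>.048)&(q[:,2]<.07); 
print(k.sum(), cv2.minAreaRect((q[k][:,:2]*1000).astype(np.float32)), q[k].mean(0))
E
```

```text
hub top [-36393.4 -18130.3 194000. ] scene [191455.3  33301.2 194000. ]
pointer [ -376.9  -741.7 10000. ] [ -551.7  -733.5 10000. ]
foot [-1010.9  -731.1 10000. ] ends [-1017.5 -1194.4 10000. ] [-1004.2  -263.8 10000. ] [-1479.2  -728.6 10000. ] [ -551.7  -733.5 10000. ]
bare end [-44364.5 -28424.9 190000. ] prong top [-53520.7 -34849.8 222000. ] scene prong foot [170493.8  13709.1 190000. ] top [208761.8  17089.9 222000. ]
arm other: brush prong foot [-46643.2  -8591.8 190000. ] bin sleeve top [-27984.7 -32478.5 216000. ]
full end [-25193.   -6639.5 190000. ]
bin sleeve top [-4015.7 10737.8 56000. ] corners [array([-3761.4, 10886.8, 60000. ]), array([-3813.1, 12602.3, 60000. ]), array([-2210.2, 12664.5, 60000. ]), array([-2160.1, 10892.5, 60000. ])]
112 ((490.67236328125, -275.6817626953125), (58.26271438598633, 40.8083610534668), 3.3079307079315186) [ 0.48961145 -0.27515455  0.05669385]
```

Heights must be metres.

```bash
python3 - <<'E'
from h import *
c=dict(np.load('pics/top0.npz')); s=dict(np.load('pics/scene0.npz'))
T=lambda x,y,h:np.round(ray(c,205+(x+.5)/5-.5,150+(y+.5)/5-.5,h/1e3)*1000,1)[:2]
S=lambda x,y,h:np.round(ray(s,270+(x+.5)/4-.5,200+(y+.5)/4-.5,h/1e3)*1000,1)[:2]
B=lambda x,y,h:np.round(ray(c,370+(x+.5)/8-.5,235+(y+.5)/8-.5,h/1e3)*1000,1)[:2]
print('hub top',T(305,283,194),'scene',S(377,230,194))
print('pointer',T(328,518,10),T(330,470,10))
print('foot ends',T(203,345,10),T(458,345,10),T(330,219,10),T(330,470,10))
print('bare end',T(172,178,190),'prong top',T(155,162,222),'scene prong foot',S(480,347,190),'top',S(486,303,222))
print('arm other: brush prong foot',T(418,147,190),'bin sleeve top',T(170,422,216))
print('full end',T(445,410,190))
print('bin sleeve top',B(276,170,56),'corners',[B(*a,60) for a in [(236,208),(347,203),(355,307),(240,312)]])
P=cloud(c)
for nm,p in [('man',(410,176)),('dish',(465,210)),('mallet',(150,303)),('g1',(389,296)),('g2',(430,296))]: print(nm,P[p[1],p[0]])
E
```

```text
hub top [631.4 101.1] scene [636.2 106.3]
pointer [528.2 105.6] [556.2 104.3]
foot ends [630.7 178. ] [628.5  29.2] [704.5 103.6] [556.2 104.3]
bare end [687.6 169.2] prong top [688.2 172.8] scene prong foot [694.7 174.9] top [694.5 173.9]
arm other: brush prong foot [702.   43.3] bin sleeve top [558.4 166. ]
full end [565.9  30.9]
bin sleeve top [ 511.2 -273.1] corners [array([ 497.8, -257.9]), array([ 498.9, -296.7]), array([ 462.6, -298.1]), array([ 461.5, -258. ])]
man [ 0.71927853 -0.28109143  0.13591231]
dish [ 0.64777804 -0.46745785  0.0054928 ]
mallet [0.39058918 0.44322594 0.02941609]
g1 [ 0.39977971 -0.23531336  0.00618509]
g2 [ 0.39791577 -0.35661585 -0.00607065]
```

```bash
cat > plan.py <<'E'
from h import *
from scipy.spatial.transform import Rotation as Ro
def rows(target,yaw=None):
    s=bot.state(); R=Ro.from_rotvec(s['tcp_rot']).as_matrix()
    print('t',s['time'],'tcp',np.round(s['tcp_pos']*1e3,1),'yawx',np.degrees(np.arctan2(R[1,0],R[0,0])).round(2),'q',np.round(s['qpos'],2),'z',R[:,2].round(3),'F',s['wrist_force'].round(2),'w',s['grip_width'])
    d=R.T@(np.array(target)-s['tcp_pos']); print('tool shift cm',np.round(d*100,2))
    if yaw is not None: 
        y=np.arctan2(R[1,0],R[0,0]); print('wz',-(((np.radians(yaw)-y)+np.pi)%(2*np.pi)-np.pi))
E
python3 - <<'E'
from plan import *
r=45;a=np.radians(50)
rows([.631+r/1e3*np.cos(a),.1025+r/1e3*np.sin(a),.183],-40)
E
```

```text
t 0.15 tcp [ 129.3 -508.6  241.8] yawx -75.75 q [-1.47  0.34  1.52  0.    1.28 -0.15] z [-0.     0.001 -1.   ] F [-0.77  0.46 -0.98] w 0.0856033562553838
tool shift cm [-49.5  -67.33   5.95]
wz -0.6238968711578288
```

{"method": "drive_tool", "body": {
  "steps": [-0.3, -2.75, -3.74, -0.5, 0, 0, 0, -0.3, -2.75, -3.74, -0.5, 0, 0, 0, -0.3, -2.75, -3.74, -0.5, 0, 0, 0, -0.3, -2.75, -3.74, -0.5, 0, 0, 0, -0.3, -2.75, -3.74, -0.5, 0, 0, 0, -0.3, -2.75, -3.74, -0.5, 0, 0, 0, -0.3, -2.75, -3.74, -0.5, 0, 0, 0, -0.3, -2.75, -3.74, -0.5, 0, 0, 0, -0.3, -2.75, -3.74, -0.5, 0, 0, 0, -0.3, -2.75, -3.74, -0.5, 0, 0, 0, -0.3, -2.75, -3.74, -0.5, 0, 0, 0, -0.3, -2.75, -3.74, -0.5, 0, 0, 0, -0.3, -2.75, -3.74, -0.5, 0, 0, 0, -0.3, -2.75, -3.74, -0.5, 0, 0, 0, -0.3, -2.75, -3.74, -0.5, 0, 0, 0, -0.3, -2.75, -3.74, -0.5, 0, 0, 0, -0.3, -2.75, -3.74, -0.5, 0, 0, 0, -0.3, -2.75, -3.74, -0.5, 0, 0, 0]
}}

```text
time: 2.4
tcp_pos: [0.6606, 0.1379, 0.332]
tcp_rot: [2.479, -1.928, -0.001]
wrist_force: [0.5, -0.9, -0.3]
grip_width: 0.03
```

{"method": "drive_tool", "body": {
  "steps": [-0.3, 0, 0, 0, 0, 0, -0.16, -0.3, 0, 0, 0, 0, 0, -0.16, -0.3, 0, 0, 0, 0, 0, -0.16, -0.3, 0, 0, 0, 0, 0, -0.144, -0.3, 0, 0, 0, 0, 0, 0, -0.3, 0, 0, 0, 0, 0, 0]
}}

```text
time: 3.15
tcp_pos: [0.6598, 0.1367, 0.332]
tcp_rot: [2.95, -1.078, -0.001]
wrist_force: [-0.0, 0.2, -0.2]
grip_width: 0.03
```

```bash
python3 - <<'E'
from plan import *
r=45;a=np.radians(50)
rows([.631+r/1e3*np.cos(a),.1025+r/1e3*np.sin(a),.183],-40)
c=shot('wrist','w1'); shot('top','t1');shot('scene','s1')
E
```

```text
t 3.15 tcp [659.8 136.7 332. ] yawx -40.15 q [ 0.09  0.6   0.86 -0.    1.68  0.79] z [-0.001 -0.    -1.   ] F [-0.03  0.22 -0.2 ] w 0.029981978256539088
tool shift cm [-1.00e-02 -3.00e-02  1.49e+01]
wz -0.0026246592851046913
```

View pics/w1.png

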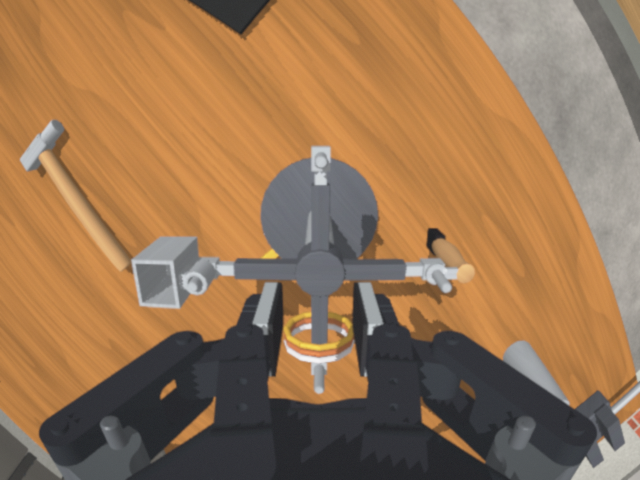

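```bash
cat >> h.py <<'E'
def fproj(c,p):
    R,t=RT(c); q=R@np.array(p)+t; th=np.arctan2(np.hypot(q[0],q[1]),q[2]); n=np.hypot(q[0],q[1])
    return c['fx']*th*q[0]/n+c['cx'],c['fy']*th*q[1]/n+c['cy']
def fray(c,u,v,h):
    R,t=RT(c); x=(u-c['cx'])/c['fx'];y=(v-c['cy'])/c['fy'];th=np.hypot(x,y)
    d=R.T@np.array([np.sin(th)*x/th,np.sin(th)*y/th,np.cos(th)]); o=-R.T@t
    return o+d*(h-o[2])/d[2]
E
python3 - <<'E'
from h import *
c=dict(np.load('pics/w1.npz'))
print(-RT(c)[0].T@RT(c)[1])
print('tcp',fproj(c,[.6598,.1367,.332]),'below',fproj(c,[.6598,.1367,.19]))
print('hub',fray(c,320,271,.194),'prong top',fray(c,319,160,.222),'block',fray(c,320,152,.19),fray(c,321,163,.19))
for n,f in (('binarm',(197,284)),):print(fray(c,*f,.222))
crop(c,'w1c',280,130,360,300,4)
E
```

```text
[0.70777972 0.19276849 0.46340777]
tcp (np.float64(316.3942959680129), np.float64(313.1864857577862)) below (np.float64(316.9720316920216), np.float64(220.99761942296686))
hub [0.63610536 0.10497302 0.194     ] prong top [0.69292103 0.17377524 0.222     ] block [0.6953357  0.17532034 0.19      ] [0.69063812 0.168604   0.19      ]
[0.56652112 0.16400003 0.222     ]
```

View pics/w1c.png

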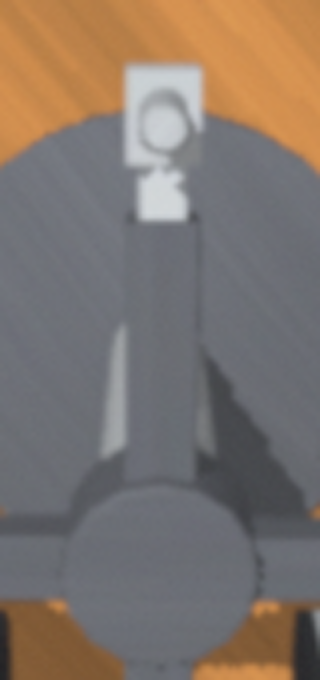

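{"method": "drive_tool", "body": {
  "steps": [-0.3, 0.2, 0, 3, 0, 0, 0, -0.3, 0, 0, 3, 0, 0, 0, -0.3, 0, 0, 3, 0, 0, 0, -0.3, 0, 0, 3, 0, 0, 0, -0.3, 0, 0, 2.7, 0, 0, 0, -0.3, 0, 0, 0, 0, 0, 0]
}}

```text
time: 4.05
tcp_pos: [0.6602, 0.1353, 0.1829]
tcp_rot: [2.95, -1.075, -0.007]
wrist_force: [0.4, -1.0, 0.5]
grip_width: 0.03
```

```bash
python3 - <<'E'
from plan import *
rows([.66,.137,.183],-40)
c=shot('wrist','w2');crop(c,'w2c',220,80,420,380,2)
E
```

```text
t 4.05 tcp [660.2 135.3 182.9] yawx -40.04 q [ 0.09  0.67  1.14 -0.    1.34  0.79] z [-0.005 -0.001 -1.   ] F [ 0.42 -0.97  0.55] w 0.02999371007111525
tool shift cm [-0.13 -0.12 -0.01]
wz -0.0006165041801917681
```

View pics/w2c.png

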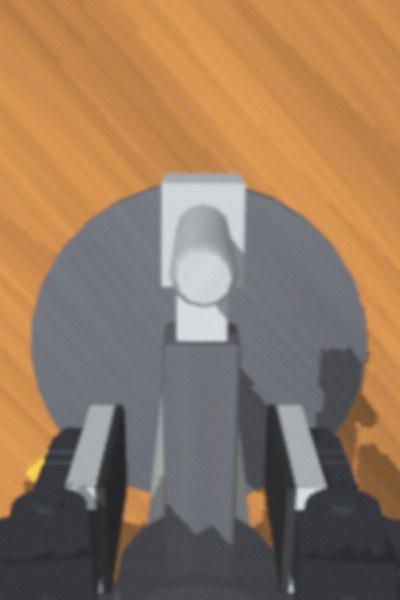

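{"method": "drive_tool", "body": {
  "steps": [-0.3, -0.2, 0, 0, 0, 0, 0, -0.3, -0.2, 0, 0, 0, 0, 0, -0.3, -0.15, 0, 0, 0, 0, 0, -0.3, -0.08, 0.01, 0, 0, 0, -0.02, -0.3, -0.08, 0.01, 0, 0, 0, -0.02, -0.3, -0.08, 0.01, 0, 0, 0, -0.02, -0.3, -0.12, 0.015, 0, 0, 0, -0.03, -0.3, -0.163, 0.03, 0, 0, 0, -0.04, -0.3, -0.163, 0.03, 0, 0, 0, -0.04]
}}

```text
time: 5.22
tcp_pos: [0.6524, 0.1409, 0.1853]
tcp_rot: [3.033, -0.818, 0.005]
wrist_force: [6.4, -3.4, -2.8]
grip_width: 0.0301
```

```bash
python3 - <<'E'
from plan import *
rows([.66,.137,.183],-40)
c=shot('wrist','w3');crop(c,'w3c',220,80,420,380,2)
E
```

```text
t 5.225 tcp [652.4 140.9 185.3] yawx -30.18 q [ 0.1   0.65  1.17 -0.    1.32  0.63] z [ 0.003 -0.002 -1.   ] F [ 6.4  -3.39 -2.76] w 0.03014250968876023
tool shift cm [ 0.85 -0.05  0.23]
wz 0.17144480717325283
```

View pics/w3c.png

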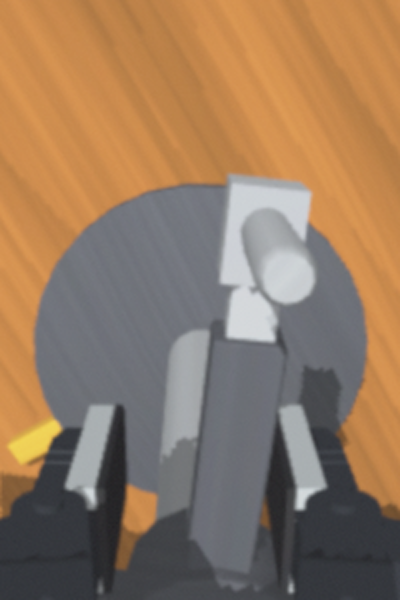

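{"method": "drive_tool", "body": {
  "steps": [-0.3, -0.24, 0.035, 0, 0, 0, -0.06, -0.3, -0.325, 0.05, 0, 0, 0, -0.08, -0.3, -0.325, 0.05, 0, 0, 0, -0.08, -0.3, -0.325, 0.05, 0, 0, 0, -0.08, -0.3, -0.325, 0.05, 0, 0, 0, -0.08, -0.3, -0.325, 0.05, 0, 0, 0, -0.08]
}}

```text
time: 6.02
tcp_pos: [0.6343, 0.145, 0.1854]
tcp_rot: [3.14, -0.102, 0.006]
wrist_force: [6.7, -1.9, -2.8]
grip_width: 0.0298
```

```bash
python3 - <<'E'
from plan import *
rows([.66,.137,.183],-40)
c=shot('wrist','w4');crop(c,'w4c',220,80,420,380,2)
E
```

```text
t 6.025 tcp [634.3 145.  185.4] yawx -3.72 q [ 0.11  0.62  1.23 -0.    1.29  0.17] z [ 0.004 -0.    -1.   ] F [ 6.67 -1.91 -2.85] w 0.029815410022495586
tool shift cm [2.62 0.64 0.25]
wz 0.6331284200195739
```

View pics/w4c.png

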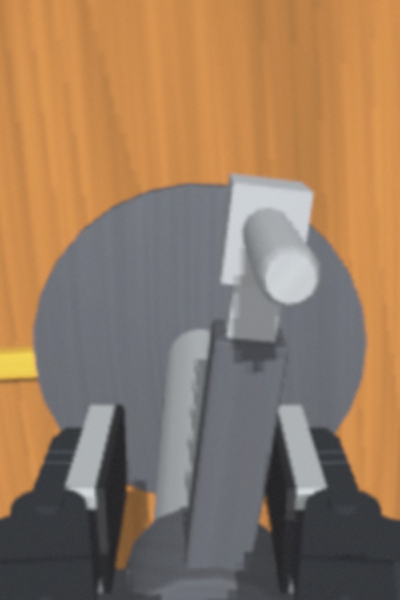

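```bash
python3 - <<'E'
from h import *
c=dict(np.load('pics/w4.npz'))
f=lambda x,y,h=.19:fray(c,220+x/2,80+y/2,h)
a=f(248,342);b=f(267,235);b2=f(232,182);b3=f(310,192);e=f(210,565); print(a,b,b2,b3)
h=np.array([.6345,.104,0]);
for p in (a,b): d=p-h; print(np.degrees(np.arctan2(d[1],d[0])),np.hypot(d[0],d[1]))
d=b3-b2; print('edge dir',np.degrees(np.arctan2(d[1],d[0]))+90)
E
```

```text
[0.64587543 0.17244703 0.19      ] [0.65009961 0.1919738  0.19      ] [0.64450752 0.20163561 0.19      ] [0.65793302 0.19914951 0.19      ]
80.56407894239398 0.06938585225268631
79.94476776501641 0.08934616532765635
edge dir 79.50894934553153
```

{"method": "drive_tool", "body": {
  "steps": [-0.3, -0.325, 0.05, 0, 0, 0, -0.08, -0.3, -0.325, 0.05, 0, 0, 0, -0.08, -0.3, -0.325, 0.05, 0, 0, 0, -0.08, -0.3, -0.325, 0.05, 0, 0, 0, -0.08, -0.3, -0.325, 0.05, 0, 0, 0, -0.08, -0.3, -0.325, 0.05, 0, 0, 0, -0.08, -0.3, -0.325, 0.05, 0, 0, 0, -0.08, -0.3, -0.325, 0.05, 0, 0, 0, -0.08, -0.3, -0.325, 0.05, 0, 0, 0, -0.08, -0.3, -0.325, 0.05, 0, 0, 0, -0.08]
}}

```text
time: 7.32
tcp_pos: [0.605, 0.1328, 0.1854]
tcp_rot: [-2.931, -1.128, -0.006]
wrist_force: [6.0, 3.8, -2.9]
grip_width: 0.0299
```

```bash
python3 - <<'E'
from plan import *
rows([.66,.137,.183],-40)
c=shot('wrist','w5');crop(c,'w5c',220,80,420,380,2)
E
```

```text
t 7.325 tcp [605.  132.8 185.4] yawx 42.11 q [ 0.09  0.56  1.33  0.    1.25 -0.64] z [ 0.003  0.002 -1.   ] F [ 6.    3.76 -2.89] w 0.029905317968144225
tool shift cm [4.36 3.38 0.26]
wz 1.4331631158088562
```

View pics/w5c.png

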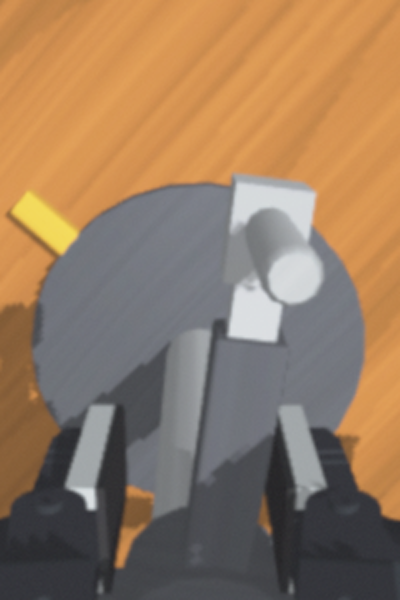

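{"method": "drive_tool", "body": {
  "steps": [-0.3, -0.325, 0.05, 0, 0, 0, -0.08, -0.3, -0.325, 0.05, 0, 0, 0, -0.08, -0.3, -0.325, 0.05, 0, 0, 0, -0.08, -0.3, -0.325, 0.05, 0, 0, 0, -0.08, -0.3, -0.325, 0.05, 0, 0, 0, -0.08, -0.3, -0.325, 0.05, 0, 0, 0, -0.08, -0.3, -0.325, 0.05, 0, 0, 0, -0.08, -0.3, -0.325, 0.05, 0, 0, 0, -0.08, -0.3, -0.325, 0.05, 0, 0, 0, -0.08, -0.3, -0.325, 0.05, 0, 0, 0, -0.08, -0.3, -0.325, 0.05, 0, 0, 0, -0.08, -0.3, 0, 0, 0, 0, 0, 0]
}}

```text
time: 8.88
tcp_pos: [0.593, 0.0997, 0.1852]
tcp_rot: [-2.172, -2.266, -0.001]
wrist_force: [-2.0, 4.7, 1.2]
grip_width: 0.0299
```

```bash
python3 - <<'E'
from plan import *
rows([.66,.137,.183],-40)
c=shot('wrist','w6');crop(c,'w6c',220,80,420,380,2)
E
```

```text
t 8.875 tcp [593.   99.7 185.2] yawx 92.43 q [ 0.04  0.53  1.39  0.    1.23 -1.58] z [-0.002  0.002 -1.   ] F [-1.98  4.71  1.18] w 0.02986988595546652
tool shift cm [3.45 6.85 0.22]
wz 2.3112557191318603
```

View pics/w6c.png

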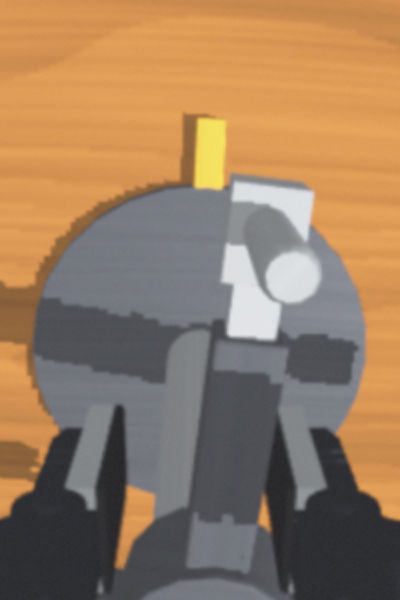

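```bash
python3 - <<'E'
from h import *
c=dict(np.load('pics/w6.npz'))
f=lambda x,y,h=.19:fray(c,220+x/2,80+y/2,h)[:2]
ang=lambda d:np.degrees(np.arctan2(d[1],d[0]))%360
h=np.array([.6345,.104]);
b2=f(232,181);b3=f(312,191);a=f(248,342);b=f(267,235)
print('block',b,ang(b-h),'rod root',a,ang(a-h),'edge',ang(b3-b2)+90, 'block->root',ang(b-a))
p1=f(213,118,.012);p2=f(208,188,.012);print('ptr',p1,p2,ang(p1-h),ang(p1-p2))
print('prong top',f(293,277,.222),'prong base',f(262,228,.19))
E
```

```text
block [0.5444198  0.10973182] 176.35916890952788 rod root [0.5642344  0.10761852] 177.05199804170013 edge 175.87279674358223 block->root 173.91222459401203
ptr [0.53103128 0.10417532] [0.56002961 0.10343328] 179.90291700047146 178.53418416057914
prong top [0.54374444 0.11009831] prong base [0.54322197 0.10878033]
```

{"method": "drive_tool", "body": {
  "steps": [-0.3, -0.13, 0.02, 0, 0, 0, -0.03, -0.3, -0.09, 0.01, 0, 0, 0, -0.02, -0.3, 0, 0, 0, 0, 0, 0, -0.3, 0.3, 0, 0, 0, 0, 0, -0.3, 0.3, 0, 0, 0, 0, 0, -0.3, 0, 0, -3, 0, 0, 0.04, -0.3, 0, 0, -4, 0, 0, 0, -0.3, 0, 0, -4, 0, 0, 0, -0.3, 0, 0, -4, 0, 0, 0, -0.3, 0, 0, 0, 0, 0, 0]
}}

```text
time: 10.18
tcp_pos: [0.5948, 0.1019, 0.3391]
tcp_rot: [2.16, 2.274, 0.008]
wrist_force: [-0.2, 0.4, 0.1]
grip_width: 0.03
```

```bash
python3 - <<'E'
from plan import *
rows([.48,-.277,.335],90)
c=shot('wrist','w7');crop(c,'w7c',230,80,420,380,2)
t=shot('top','t7');crop(t,'t7c',205,150,325,270,5)
s=shot('scene','s7');crop(s,'s7c',270,200,440,350,4)
E
```

```text
t 10.175 tcp [594.8 101.9 339.1] yawx 92.92 q [ 0.04  0.44  1.11 -0.    1.58 -1.58] z [ 0.007  0.    -1.   ] F [-0.24  0.38  0.05] w 0.029964306687899858
tool shift cm [-37.26 -13.4    0.32]
wz 0.05098755295495794
```

View pics/w7.png

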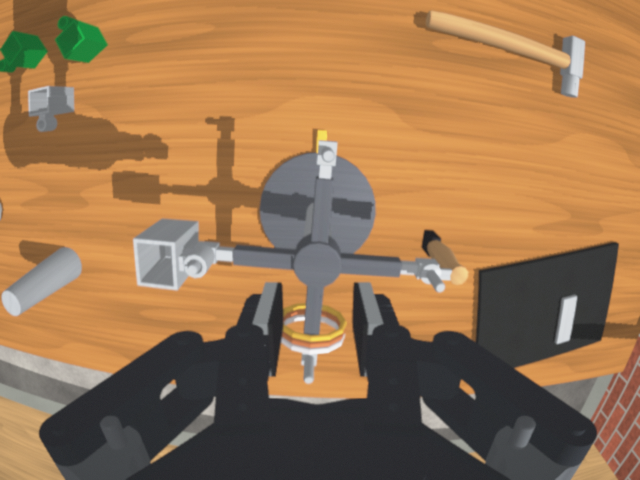

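View pics/s7c.png

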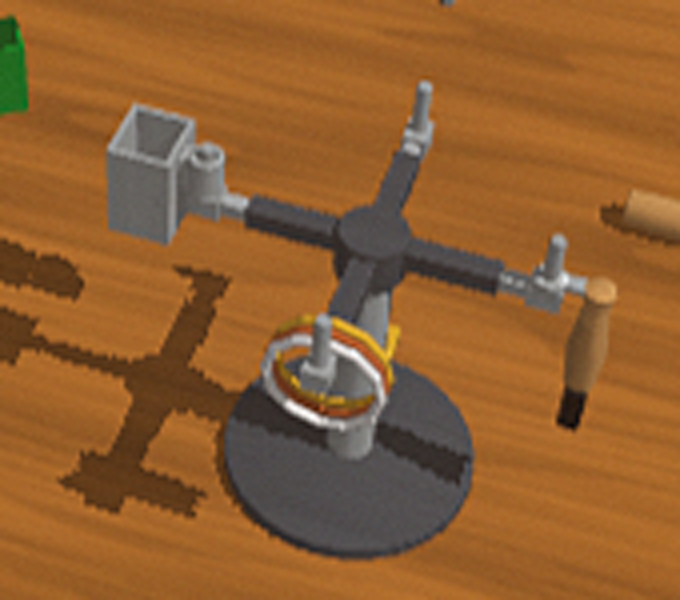

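```bash
python3 - <<'E'
from h import *
c=dict(np.load('pics/w7.npz')); crop(c,'w7d',270,120,370,300,5)
t=dict(np.load('pics/t7.npz')); crop(t,'t7d',225,190,305,270,8)
E
```

```text
(no output)
```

View pics/w7d.png

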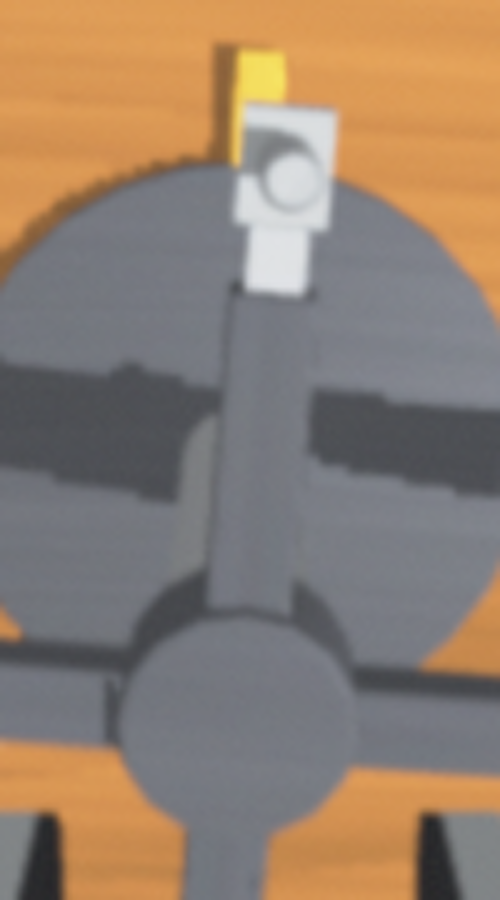

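View pics/t7d.png

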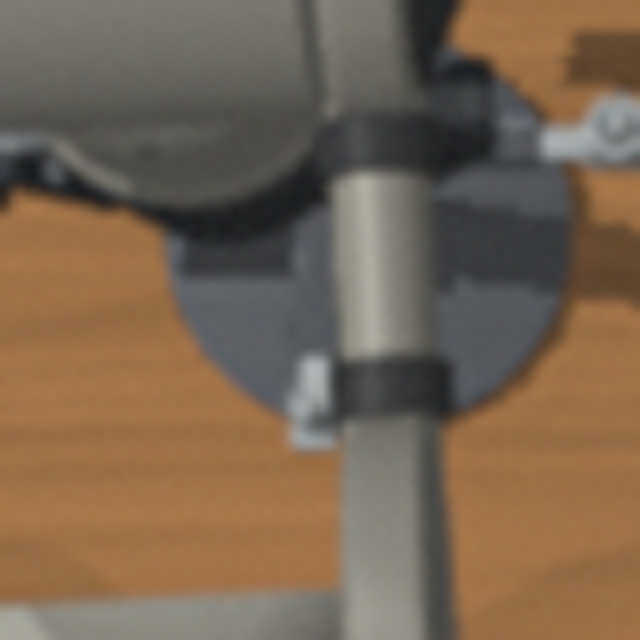

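```bash
python3 - <<'E'
from h import *
c=dict(np.load('pics/w7.npz'))
f=lambda x,y,h=.19:fray(c,270+(x+.5)/5-.5,120+(y+.5)/5-.5,h)[:2]
ang=lambda d:np.degrees(np.arctan2(d[1],d[0]))%360
h=f(238,722,.194);print('hub',h)
for n,(x,y,z) in dict(prong=(293,178,.222),blk=(286,168,.19),blkout=(290,107,.19),blkin=(282,229,.19),root=(273,293,.19)).items():
    p=f(x,y,z); print(n,p,ang(p-h),np.linalg.norm(p-h))
# block corners
C=[f(*q) for q in [(247,106),(339,110),(330,231),(233,221)]];print('corner mean',np.mean(C,0),ang(np.mean(C,0)-h),'sides',ang(C[0]-C[3]),ang(C[1]-C[2]))
p1=f(261,53,.012);p2=f(252,80,.012);print('ptr tip',p1)
q=np.load('pics/w6.npz')
s=dict(np.load('pics/s7.npz'))
S=lambda x,y,h:ray(s,270+(x+.5)/4-.5,200+(y+.5)/4-.5,h)[:2]
print('scene hub',S(375,232,.194),'prong top',S(425,87,.222),'base',S(418,135,.19))
E
```

```text
hub [0.63165914 0.10290701]
prong [0.54265303 0.10581546] 178.12841419759582 0.08905362166178937
blk [0.54403203 0.10569738] 178.17611097765135 0.08767153386631336
blkout [0.53477686 0.10579467] 178.29275603161156 0.09692531123247156
blkin [0.55333801 0.1056018 ] 178.02940737278345 0.07836747655815966
root [0.56321742 0.10477447] 178.4370495798921 0.06846719681888787
corner mean [0.54388086 0.10588175] 178.0590325738467 sides 176.0321289620754 179.1370231227478
ptr tip [0.53082199 0.10301346]
scene hub [0.63802278 0.10564769] prong top [0.5473257  0.10805908] base [0.5517563  0.10838364]
```

{"method": "drive_tool", "body": {
  "steps": [0.5, -3.73, -1.34, 0, 0, 0, 0, 0.5, -3.73, -1.34, 0, 0, 0, 0, 0.5, -3.73, -1.34, 0, 0, 0, 0, 0.5, -3.73, -1.34, 0, 0, 0, 0, 0.5, -3.73, -1.34, 0, 0, 0, 0, 0.5, -3.73, -1.34, 0, 0, 0, 0, 0.5, -3.73, -1.34, 0, 0, 0, 0, 0.5, -3.73, -1.34, 0, 0, 0, 0, 0.5, -3.73, -1.34, 0, 0, 0, 0, 0.5, -3.73, -1.34, 0, 0, 0, 0, 0.5, 0, 0, 4, 0, 0, 0.05, 0.5, 0, 0, 4, 0, 0, 0, 0.5, 0, 0, 4, 0, 0, 0, 0.5, 0, 0, 0, 0, 0, 0, 0.5, 0, 0, 0, 0, 0, 0]
}}

```text
time: 12.2
tcp_pos: [0.4794, -0.2777, 0.2162]
tcp_rot: [2.219, 2.222, 0.0]
wrist_force: [-0.5, -0.5, 0.9]
grip_width: 0.0643
```

```bash
python3 - <<'E'
from plan import *
rows([.48,-.277,.05],90)
c=shot('wrist','w8');crop(c,'w8c',240,100,400,300,3)
t=shot('top','t8')
E
```

```text
t 12.2 tcp [ 479.4 -277.7  216.2] yawx 90.07 q [-0.66  0.42  1.49 -0.    1.24 -2.24] z [ 0.001 -0.001 -1.   ] F [-0.47 -0.53  0.91] w 0.06428529448415692
tool shift cm [ 0.08  0.04 16.62]
wz 0.0012486063451255802
```

View pics/w8.png

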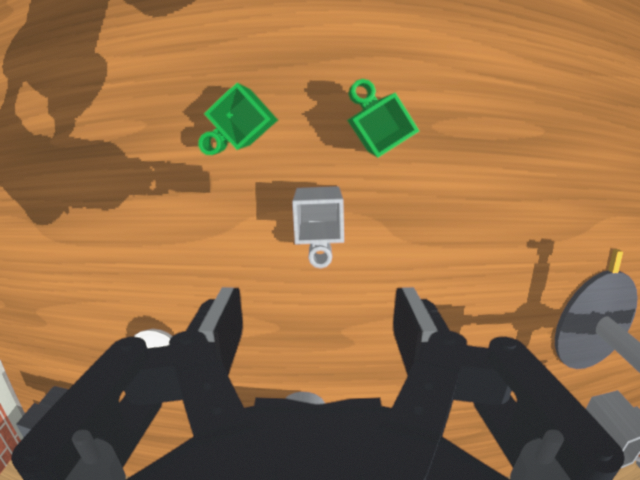

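View pics/w8c.png

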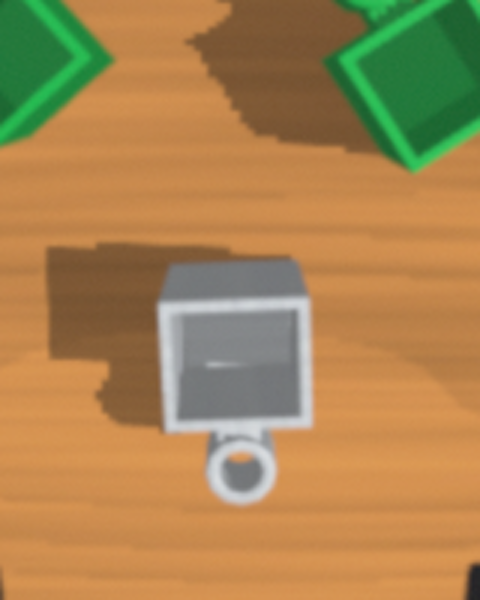

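```bash
python3 - <<'E'
from h import *
c=dict(np.load('pics/w8.npz'))
f=lambda x,y,h=.06:fray(c,240+(x+.5)/3-.5,100+(y+.5)/3-.5,h)[:2]
ang=lambda d:np.degrees(np.arctan2(d[1],d[0]))
C=[f(*q) for q in [(158,302),(310,297),(312,426),(167,433)]]
m=np.mean(C,0);sl=f(241,471,.056);print(np.round(C,4),'mid',m,'sleeve',sl,ang(sl-m),np.linalg.norm(sl-m),'sides',ang(C[3]-C[0]),ang(C[2]-C[1]),ang(C[1]-C[0])-90,ang(C[2]-C[3])-90)
E
```

```text
[[ 0.4657 -0.2983]
 [ 0.4643 -0.2583]
 [ 0.5    -0.2571]
 [ 0.5021 -0.2965]] mid [ 0.48304966 -0.27756868] sleeve [ 0.51456575 -0.27632749] 2.255304418256413 0.03154052839154741 sides 2.864025604739033 1.9672318228158925 1.9927272331302532 2.9847558597172537
```

{"method": "drive_tool", "body": {
  "steps": [0.5, 0, 0.25, 3.5, 0, 0, -0.04, 0.5, 0, 0, 3.5, 0, 0, 0, 0.5, 0, 0, 3.5, 0, 0, 0, 0.5, 0, 0, 3.5, 0, 0, 0, 0.5, 0, 0, 2.5, 0, 0, 0, 0.5, 0, 0, 1.6, 0, 0, 0, 0.5, 0, 0, 0, 0, 0, 0],
  "squeeze": 40
}}

```text
time: 13.18
tcp_pos: [0.4816, -0.2775, 0.0342]
tcp_rot: [-2.175, -2.267, 0.0]
wrist_force: [-0.6, -0.6, 0.7]
grip_width: 0.0643
```

{"method": "drive_tool", "body": {
  "steps": [-0.3, 0, 0, 0, 0, 0, 0, -0.3, 0, 0, 0, 0, 0, 0, -0.3, 0, 0, 0, 0, 0, 0, -0.3, 0, 0, 0, 0, 0, 0, -0.3, 0, 0, 0, 0, 0, 0, -0.3, 0, 0, 0, 0, 0, 0],
  "squeeze": 40
}}

```text
time: 13.92
tcp_pos: [0.4823, -0.278, 0.0358]
tcp_rot: [2.173, 2.265, 0.0]
wrist_force: [-0.4, 0.6, 6.4]
grip_width: 0.0397
```

```bash
python3 - <<'E'
from plan import *
rows([.482,-.277,.25],92)
c=shot('wrist','w9');crop(c,'w9c',220,180,420,480,2)
E
```

```text
t 13.925 tcp [ 482.3 -278.    35.8] yawx 92.36 q [-0.66  0.64  1.67  0.    0.83 -2.27] z [ 0.002 -0.002 -1.   ] F [-0.42  0.6   6.35] w 0.039732907418229
tool shift cm [ 6.000e-02  2.000e-02 -2.142e+01]
wz 0.0062494753358857125
```

View pics/w9.png

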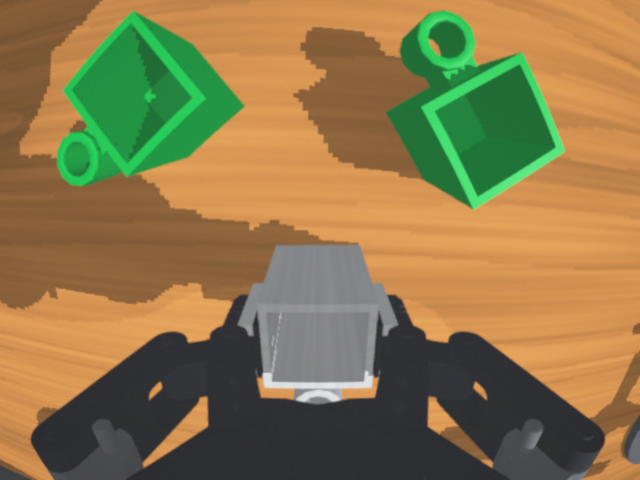

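{"method": "drive_tool", "body": {
  "steps": [0.5, 0, 0, 0, 0, 0, 0, 0.5, 0, 0, 0, 0, 0, 0, 0.5, 0, 0, 0, 0, 0, 0, 0.5, 0, 0, -1, 0, 0, 0, 0.5, 0, 0, -3.5, 0, 0, 0, 0.5, 0, 0, -4.5, 0, 0, 0, 0.5, 0, 0, -3, 0, 0, 0.1, 0.5, 0, 0, 0, 0, 0, 0.18, 0.5, 0, 0, 0, 0, 0, 0.18, 0.5, 0, 0, 0, 0, 0, 0.18, 0.5, 0, 0, 0, 0, 0, 0.18, 0.5, 0, 0, 0, 0, 0, 0.18, 0.5, 0, 0, 0, 0, 0, 0.18, 0.5, 0, 0, 0, 0, 0, 0.18]
}}

```text
time: 15.72
tcp_pos: [0.4815, -0.2774, 0.155]
tcp_rot: [3.117, 0.386, 0.001]
wrist_force: [0.2, 0.1, -0.3]
grip_width: 0.0641
```

{"method": "drive_tool", "body": {
  "steps": [0.5, 0, 0, 0, 0, 0, 0.18, 0.5, 0, 0, 0, 0, 0, 0.18, 0.5, 0, 0, 0, 0, 0, 0.18, 0.5, 0, 0, 0, 0, 0, 0.18, 0.5, 0, 0, 0, 0, 0, 0.18, 0.5, 0, 0, 0, 0, 0, 0.18, 0.5, 0, 0, 0, 0, 0, 0.18, 0.5, 0, 0, 0, 0, 0, 0.18, 0.5, 0, 0, 0, 0, 0, 0.18, 0.5, 0, 0, 0, 0, 0, 0.16, 0.5, 0, 0, 0, 0, 0, 0]
}}

```text
time: 17.1
tcp_pos: [0.4815, -0.2775, 0.1549]
tcp_rot: [2.27, -2.172, 0.001]
wrist_force: [0.2, -0.5, 0.2]
grip_width: 0.0641
```

```bash
python3 - <<'E'
from plan import *
rows([.482,-.278,.0345],-87.64)
c=shot('wrist','w10')
E
```

```text
t 17.1 tcp [ 481.5 -277.5  154.9] yawx -87.46 q [-0.66  0.48  1.56 -0.    1.1   0.87] z [ 0.    -0.001 -1.   ] F [ 0.17 -0.54  0.22] w 0.06405699379626034
tool shift cm [ 0.05 -0.04 12.04]
wz 0.0030937696256749803
```

View pics/w10.png

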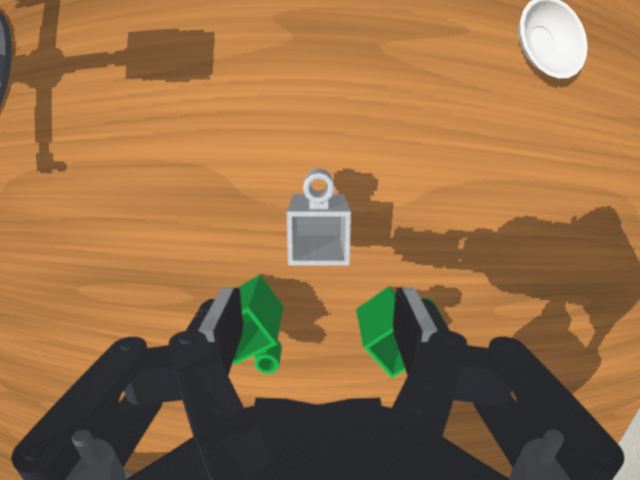

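{"method": "drive_tool", "body": {
  "steps": [0.5, 0.05, 0, 3.5, 0, 0, 0, 0.5, 0, 0, 3.5, 0, 0, 0, 0.5, 0, 0, 3, 0, 0, 0, 0.5, 0, 0, 2, 0, 0, 0, 0.5, 0, 0, 0, 0, 0, 0, -0.3, 0, 0, 0, 0, 0, 0, -0.3, 0, 0, 0, 0, 0, 0, -0.3, 0, 0, 0, 0, 0, 0, -0.3, 0, 0, 0, 0, 0, 0, -0.3, 0, 0, 0, 0, 0, 0],
  "squeeze": 40
}}

```text
time: 18.4
tcp_pos: [0.4822, -0.2784, 0.0356]
tcp_rot: [-2.269, 2.173, -0.004]
wrist_force: [-0.6, -0.3, 7.1]
grip_width: 0.0393
```

```bash
python3 - <<'E'
from plan import *
rows([.482,-.278,.25],-87.64)
c=shot('wrist','w11')
E
```

```text
t 18.4 tcp [ 482.2 -278.4   35.6] yawx -87.52 q [-0.66  0.64  1.67 -0.    0.83  0.87] z [ 0.002 -0.002 -1.   ] F [-0.6  -0.34  7.07] w 0.03932536256583015
tool shift cm [-1.000e-02 -2.000e-02 -2.144e+01]
wz 0.002017606896583146
```

View pics/w11.png

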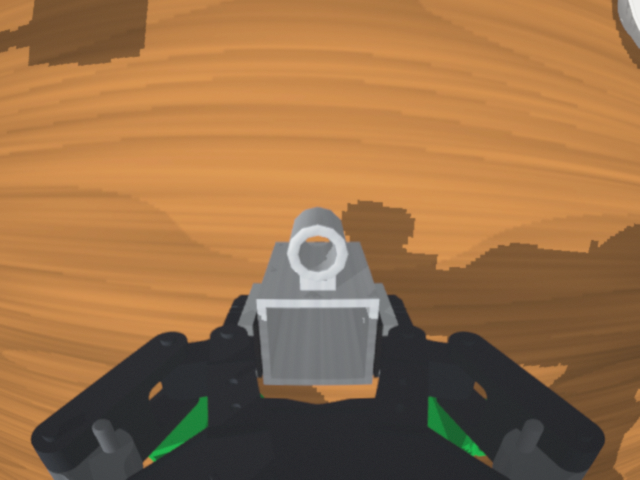

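```bash
python3 - <<'E'
from plan import *
c=dict(np.load('pics/w11.npz')); s=bot.state()
im=c['img'][200:300,270:370]; g=im.min(2)
m=(g>175).astype(np.uint8); n,l,st,ce=cv2.connectedComponentsWithStats(m); print(st,ce+[270,200])
p=fray(c,317.5,254,.056); R=Ro.from_rotvec(s['tcp_rot']).as_matrix()
print('sleeve',p,'in tool',R.T@(p-s['tcp_pos']))
for z in (.056,.222):
    pass
E
```

```text
[[   0    0  100  100 8107]
 [  17   25   60   65 1866]
 [   0   99    5    1    5]
 [  78   99   22    1   22]] [[320.01023807 247.19131615]
 [316.95069668 258.81404073]
 [272.         299.        ]
 [358.5        299.        ]]
sleeve [ 0.51542045 -0.27732041  0.056     ] in tool [ 0.00040936 -0.03330708 -0.02036818]
```

{"method": "drive_tool", "body": {
  "steps": [-0.3, 0, 0, -1, 0, 0, 0, -0.3, 0, 0, -3, 0, 0, 0, -0.3, 0, 0, -4, 0, 0, 0, -0.3, 0, 0, -4, 0, 0, 0, -0.3, 0, 0, -4, 0, 0, 0, -0.3, 0, 0, -4, 0, 0, 0, -0.3, 0, 0, -3.5, 0, 0, 0, -0.3, -1.91, -0.1, 0, 0, 0, 0, -0.3, -3.48, -0.18, 0, 0, 0, 0, -0.3, -3.48, -0.18, 0, 0, 0, 0, -0.3, -3.48, -0.18, 0, 0, 0, 0, -0.3, -3.48, -0.18, 0, 0, 0, 0, -0.3, -3.48, -0.18, 0, 0, 0, 0, -0.3, -3.48, -0.18, 0, 0, 0, 0, -0.3, -3.48, -0.18, 0, 0, 0, 0, -0.3, -3.48, -0.18, 0, 0, 0, 0, -0.3, -3.48, -0.18, 0, 0, 0, 0, -0.3, -3.48, -0.18, 0, 0, 0, 0, -0.3, -1.5, -0.1, 0, 0, 0, 0, -0.3, 0, 0, 0, 0, 0, 0]
}}

```text
time: 20.95
tcp_pos: [0.4843, 0.1054, 0.2684]
tcp_rot: [2.27, -2.17, -0.002]
wrist_force: [1.1, -0.5, -1.4]
grip_width: 0.0395
```

```bash
python3 - <<'E'
from plan import *
rows([.5095,.1047,.2506],-87.64)
c=shot('wrist','w12');shot('scene','s12')
E
```

```text
t 20.95 tcp [484.3 105.4 268.4] yawx -87.43 q [ 0.06  0.27  1.55 -0.    1.32  1.59] z [-0.002 -0.    -1.   ] F [ 1.08 -0.49 -1.42] w 0.03949806422596152
tool shift cm [ 0.18 -2.51  1.78]
wz 0.0036078873221807584
```

View pics/w12.png

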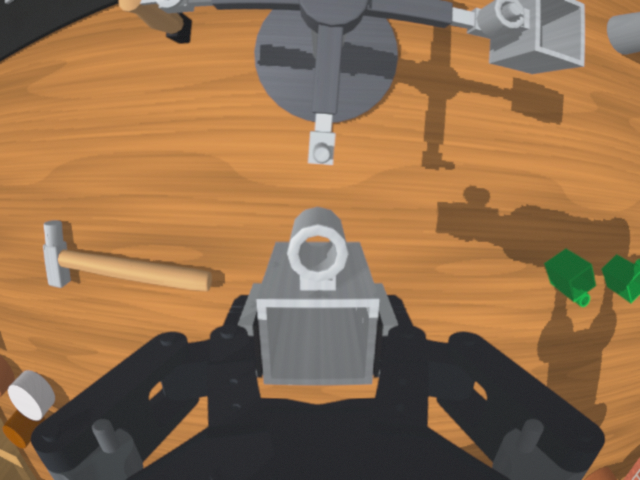

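```bash
python3 - <<'E'
from plan import *
c=dict(np.load('pics/w12.npz')); s=bot.state();R=Ro.from_rotvec(s['tcp_rot']).as_matrix()
crop(c,'w12c',290,120,350,310,3)
zt=s['tcp_pos'][2]+.0204
sl=fray(c,317.5,254,zt)
for (u,v,h) in [(321,153,.222)]:
    p=fray(c,u,v,h);print('prong',p,'sleeve',sl,'diff tool cm',R.T@(p-sl)*100)
    b=fray(c,321,153-3,.222);print(b)
crop(c,'w12d',295,100,345,180,8)
E
```

```text
prong [0.54412879 0.1059062  0.222     ] sleeve [0.5178331  0.10653287 0.28919454] diff tool cm [ 0.17097857 -2.63108955  6.71697517]
[0.54557072 0.10597221 0.222     ]
```

View pics/w12d.png

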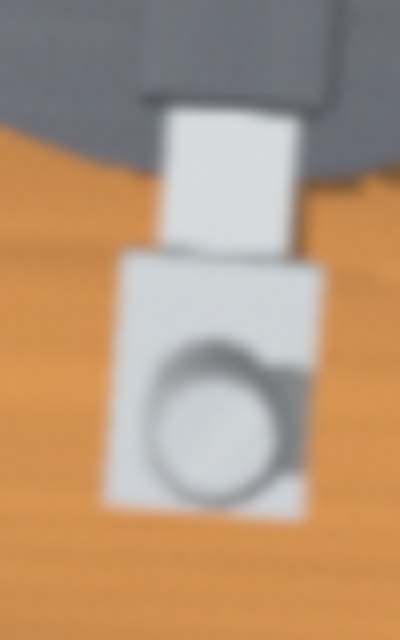

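View pics/w12c.png

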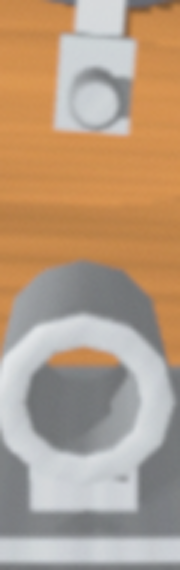

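```bash
python3 - <<'E'
from plan import *
c=dict(np.load('pics/w12.npz')); s=bot.state();R=Ro.from_rotvec(s['tcp_rot']).as_matrix()
a=fray(c,290+87.5/3-.5,120+398.5/3-.5,s['tcp_pos'][2]+.0204); p=fray(c,295+218.5/8-.5,100+440.5/8-.5,.222)
print(a,p,R.T@(p-a)*100, R.T@(a-s['tcp_pos']))
E
```

```text
[0.51841086 0.10618909 0.28919454] [0.54339473 0.10548499 0.222     ] [ 0.17311422 -2.49969714  6.71710534] [-0.0006168  -0.03361268 -0.02043335]
```

{"method": "drive_tool", "body": {
  "steps": [-0.3, 0.06, -0.8, 0, 0, 0, 0, -0.3, 0.05, -0.85, 0, 0, 0, 0, -0.3, 0.05, -0.88, 0, 0, 0, 0, -0.3, 0, 0, 1.5, 0, 0, 0, -0.3, 0, 0, 1.3, 0, 0, 0, -0.3, 0, 0, 0.4, 0, 0, 0, -0.3, 0, 0, 0, 0, 0, 0, -0.3, 0, 0, 0, 0, 0, 0]
}}

```text
time: 22.05
tcp_pos: [0.5107, 0.1043, 0.2377]
tcp_rot: [-2.268, 2.173, -0.001]
wrist_force: [0.5, -0.5, -1.6]
grip_width: 0.0396
```

```bash
python3 - <<'E'
from plan import *
rows([.5095,.1047,.2506],-87.64)
c=shot('wrist','w13');crop(c,'w13c',220,100,420,300,4);s=shot('scene','s13'); crop(s,'s13c',340,180,440,270,6)
E
```

```text
t 22.05 tcp [510.7 104.3 237.7] yawx -87.54 q [ 0.05  0.34  1.54 -0.    1.26  1.58] z [ 0.001 -0.    -1.   ] F [ 0.52 -0.53 -1.61] w 0.03956616328473611
tool shift cm [-0.05  0.11 -1.29]
wz 0.001720170091148887
```

View pics/w13c.png

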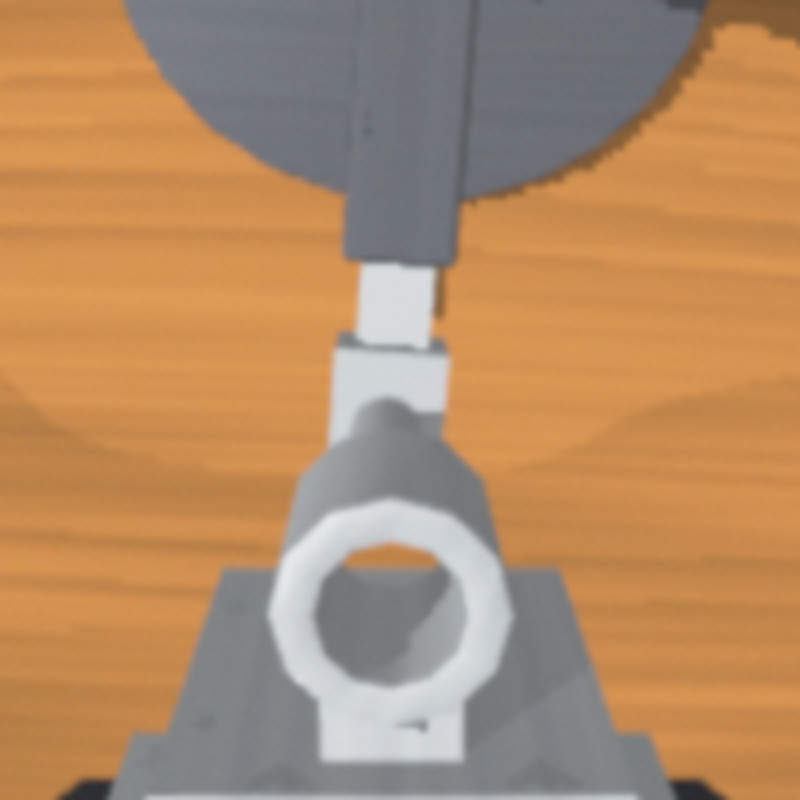

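View pics/s13c.png

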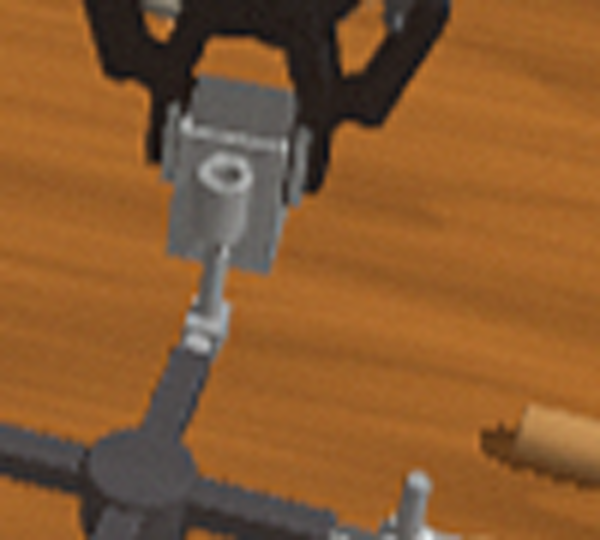

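{"method": "drive_tool", "body": {
  "steps": [-0.3, 0, 0.08, 0.25, 0, 0, 0, -0.3, 0, 0, 0.25, 0, 0, 0, -0.3, 0, 0, 0.25, 0, 0, 0, -0.3, 0, 0, 0.2, 0, 0, 0, -0.3, 0, 0, 0.1, 0, 0, 0, -0.3, 0, 0, 0.1, 0, 0, 0, -0.3, 0, 0, 0.1, 0, 0, 0]
}}

```text
time: 23.02
tcp_pos: [0.5097, 0.1042, 0.2247]
tcp_rot: [-2.268, 2.173, -0.0]
wrist_force: [1.2, 0.5, -2.7]
grip_width: 0.0396
```

```bash
python3 - <<'E'
from plan import *
rows([.5095,.1047,.2506],-87.64)
c=shot('wrist','w14');crop(c,'w14c',220,100,420,300,4)
E
```

```text
t 23.025 tcp [509.7 104.2 224.7] yawx -87.55 q [ 0.05  0.35  1.57 -0.    1.23  1.58] z [ 0. -0. -1.] F [ 1.23  0.54 -2.73] w 0.039605736592238885
tool shift cm [-0.06  0.02 -2.59]
wz 0.0015784346431653162
```

View pics/w14c.png

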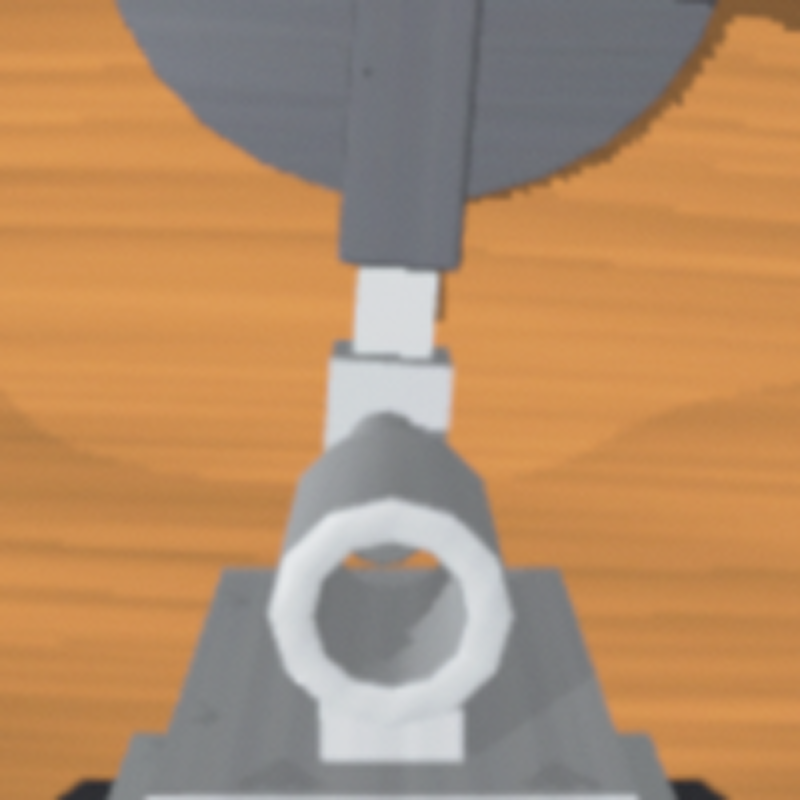

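{"method": "drive_tool", "body": {
  "steps": [-0.3, -0.05, 0.06, 0, 0, 0, 0, -0.3, 0, 0, 0.15, 0, 0, 0, -0.3, 0, 0, 0.15, 0, 0, 0, -0.3, 0, 0, 0.15, 0, 0, 0, -0.3, 0, 0, 0.15, 0, 0, 0, -0.3, 0, 0, 0, 0, 0, 0]
}}

```text
time: 23.82
tcp_pos: [0.509, 0.1046, 0.2186]
tcp_rot: [2.268, -2.173, -0.0]
wrist_force: [-0.2, 1.0, -1.5]
grip_width: 0.0395
```

```bash
python3 - <<'E'
from plan import *
rows([.5095,.1047,.1956],-87.64)
c=shot('wrist','w15');crop(c,'w15c',220,100,420,300,4)
E
```

```text
t 23.825 tcp [509.  104.6 218.6] yawx -87.55 q [ 0.06  0.35  1.58 -0.    1.21  1.58] z [-0. -0. -1.] F [-0.19  1.   -1.5 ] w 0.039458399615746695
tool shift cm [-0.01 -0.05  2.3 ]
wz 0.001637948175542192
```

View pics/w15c.png

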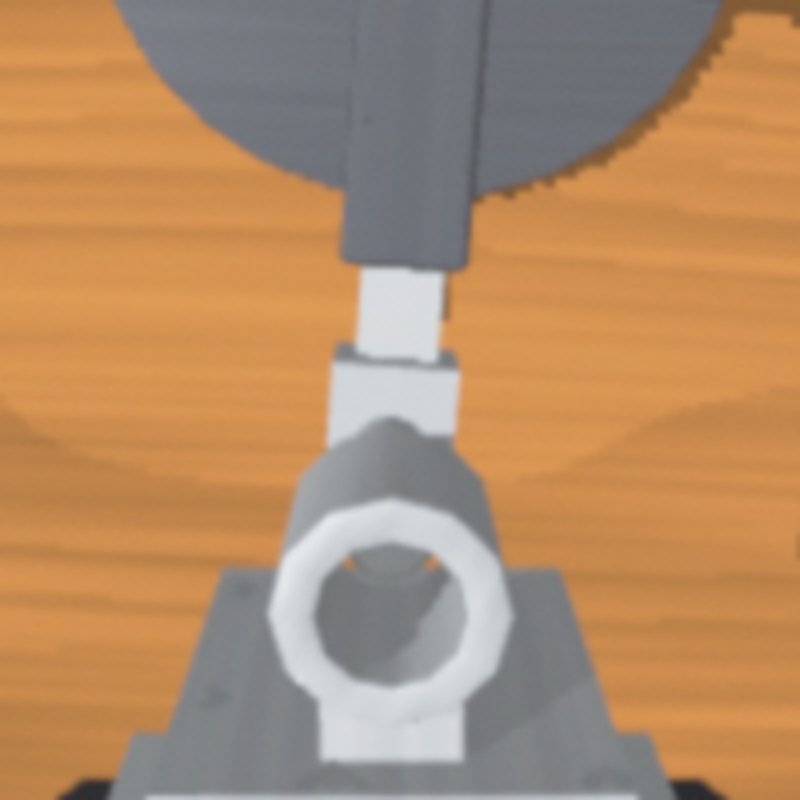

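{"method": "drive_tool", "body": {
  "steps": [-0.3, 0, 0, 0.2, 0, 0, 0, -0.3, 0, 0, 0.2, 0, 0, 0, -0.3, 0, 0, 0.2, 0, 0, 0, -0.3, 0, 0, 0.2, 0, 0, 0]
}}

```text
time: 24.38
tcp_pos: [0.5091, 0.1046, 0.2106]
tcp_rot: [2.268, -2.173, 0.0]
wrist_force: [0.5, -0.3, -1.6]
grip_width: 0.0391
```

{"method": "drive_tool", "body": {
  "steps": [-0.3, 0, 0, 0.2, 0, 0, 0, -0.3, 0, 0, 0.2, 0, 0, 0, -0.3, 0, 0, 0.2, 0, 0, 0, -0.3, 0, 0, 0.2, 0, 0, 0, -0.3, 0, 0, 0.1, 0, 0, 0]
}}

```text
time: 25.0
tcp_pos: [0.509, 0.1046, 0.2016]
tcp_rot: [2.268, -2.173, -0.0]
wrist_force: [0.5, -0.1, -2.7]
grip_width: 0.04
```

```bash
python3 - <<'E'
from plan import *
rows([.5095,.1047,.1956],-87.64)
c=shot('wrist','w16');crop(c,'w16c',220,100,420,300,4)
E
```

```text
t 25.0 tcp [509.  104.6 201.6] yawx -87.55 q [ 0.06  0.37  1.6  -0.    1.17  1.58] z [-0. -0. -1.] F [ 0.49 -0.09 -2.73] w 0.04002826964683616
tool shift cm [-0.01 -0.05  0.6 ]
wz 0.001590305754275434
```

View pics/w16c.png

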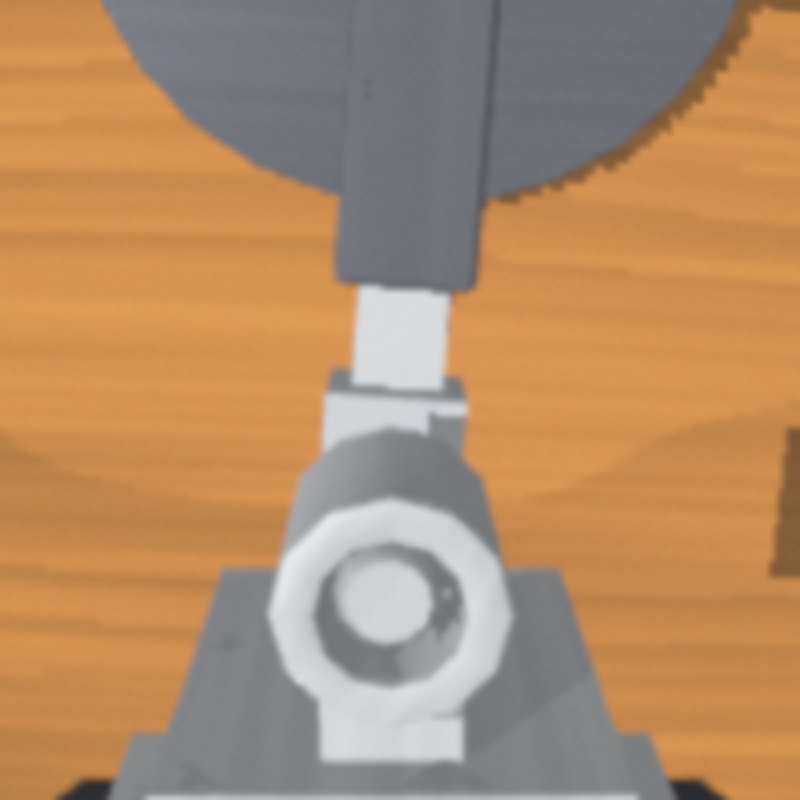

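Prong is at about (385,598) in the crop against a bore centre of (391,612), so it is inside the bore with no contact. Small trim, then down the last 6 mm in 1 mm steps.

{"method": "drive_tool", "body": {
  "steps": [-0.3, -0.04, -0.04, 0.1, 0, 0, 0, -0.3, 0, 0, 0.1, 0, 0, 0, -0.3, 0, 0, 0.1, 0, 0, 0, -0.3, 0, 0, 0.1, 0, 0, 0]
}}

```text
time: 25.55
tcp_pos: [0.5095, 0.105, 0.1977]
tcp_rot: [2.268, -2.173, 0.0]
wrist_force: [0.2, 0.6, -2.2]
grip_width: 0.0395
```

{"method": "drive_tool", "body": {
  "steps": [-0.3, 0, 0, 0.08, 0, 0, 0, -0.3, 0, 0, 0.05, 0, 0, 0]
}}

```text
time: 25.8
tcp_pos: [0.5095, 0.105, 0.1964]
tcp_rot: [2.268, -2.173, 0.0]
wrist_force: [-0.0, -0.1, -1.7]
grip_width: 0.0396
```

{"method": "drive_tool", "body": {
  "steps": [-0.3, 0, 0, 0.05, 0, 0, 0, -0.3, 0, 0, 0, 0, 0, 0]
}}

```text
time: 26.05
tcp_pos: [0.5095, 0.105, 0.1959]
tcp_rot: [2.268, -2.173, 0.0]
wrist_force: [-0.7, 0.5, -2.4]
grip_width: 0.0395
```

{"method": "drive_tool", "body": {
  "steps": [-0.3, 0, 0, 0.05, 0, 0, 0, -0.3, 0, 0, 0, 0, 0, 0]
}}

```text
time: 26.3
tcp_pos: [0.5095, 0.1051, 0.1956]
tcp_rot: [-2.269, 2.173, -0.0]
wrist_force: [-0.6, -0.7, -0.1]
grip_width: 0.0396
```

{"method": "drive_tool", "body": {
  "steps": [-0.3, 0, 0, 0.05, 0, 0, 0, -0.3, 0, 0, 0, 0, 0, 0]
}}

```text
time: 26.55
tcp_pos: [0.5095, 0.105, 0.1955]
tcp_rot: [-2.268, 2.173, -0.001]
wrist_force: [-2.4, 0.2, 5.7]
grip_width: 0.0396
```

```bash
python3 - <<'E'
from plan import *
rows([.5095,.1047,.1956],-87.64)
c=shot('wrist','w17');crop(c,'w17c',220,100,420,300,4);s=shot('scene','s17'); crop(s,'s17c',340,190,440,280,6)
E
```

```text
t 26.55 tcp [509.5 105.  195.5] yawx -87.55 q [ 0.06  0.38  1.61 -0.    1.15  1.58] z [ 0.001 -0.    -1.   ] F [-2.44  0.24  5.74] w 0.03964366660328324
tool shift cm [ 0.03  0.01 -0.01]
wz 0.0016305656894166631
```

View pics/w17c.png

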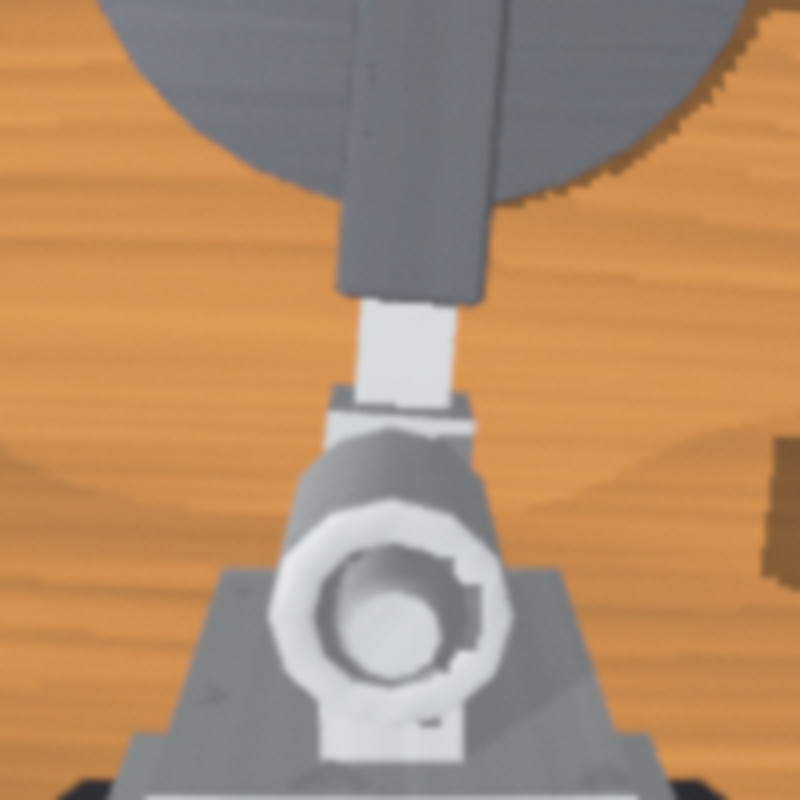

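View pics/s17c.png

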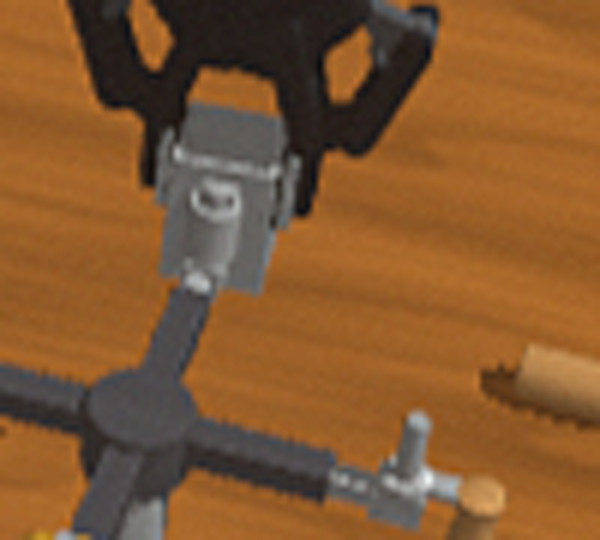

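{"method": "drive_tool", "body": {
  "steps": [-0.3, 0, 0, 0, 0, 0, 0, 0.15, 0, 0, 0, 0, 0, 0, 0.15, 0, 0, 0, 0, 0, 0, 0.4, 0, 0, 0, 0, 0, 0, 0.4, 0, 0, 0, 0, 0, 0, 0.4, 0, 0, 0, 0, 0, 0]
}}

```text
time: 27.4
tcp_pos: [0.5095, 0.105, 0.1949]
tcp_rot: [2.268, -2.173, 0.0]
wrist_force: [0.2, -0.5, -0.5]
grip_width: 0.0595
```

```bash
python3 - <<'E'
from plan import *
rows([.5095,.1047,.1956],-87.64)
c=shot('wrist','w18')
E
```

```text
t 27.4 tcp [509.5 105.  194.9] yawx -87.55 q [ 0.06  0.38  1.61 -0.    1.15  1.58] z [-0. -0. -1.] F [ 0.21 -0.45 -0.47] w 0.059527673991040905
tool shift cm [ 0.03 -0.   -0.07]
wz 0.001551300911635689
```

View pics/w18.png

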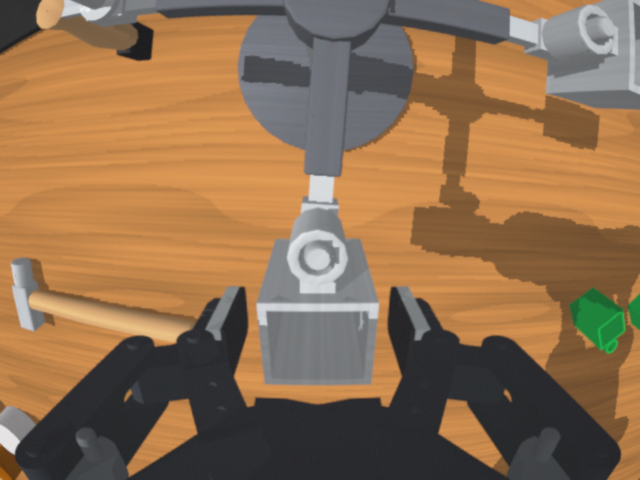

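Fingers are clear on both sides of the bin, which hangs with the prong (317,258) in the sleeve. Straight up.

{"method": "drive_tool", "body": {
  "steps": [0.4, 0, 0, -1, 0, 0, 0, 0.4, 0, 0, -2, 0, 0, 0, 0.4, 0, 0, -3, 0, 0, 0, 0.4, 0, 0, -4, 0, 0, 0, 0.4, 0, 0, -4, 0, 0, 0, 0.4, 0, 0, -3, 0, 0, 0, 0.4, 0, 0, 0, 0, 0, 0, 0.4, 0, 0, 0, 0, 0, 0]
}}

```text
time: 28.45
tcp_pos: [0.5091, 0.105, 0.3644]
tcp_rot: [2.268, -2.173, -0.001]
wrist_force: [-0.4, 0.2, -0.6]
grip_width: 0.0595
```

```bash
python3 - <<'E'
from plan import *
rows([.5095,.1047,.1956],-87.64)
c=shot('wrist','w19');s=shot('scene','s19'); crop(s,'s19c',300,190,440,330,5)
print('ptr tip proj',fproj(c,[.530,.1045,.012]))
E
```

```text
t 28.45 tcp [509.1 105.  364.4] yawx -87.55 q [ 0.06  0.27  1.3  -0.    1.58  1.58] z [-0.001 -0.    -1.   ] F [-0.39  0.18 -0.55] w 0.05947933261349372
tool shift cm [ 0.03 -0.05 16.88]
wz 0.0016015417396535447
ptr tip proj (np.float64(317.8223343436834), np.float64(163.7849579903272))
```

View pics/w19.png

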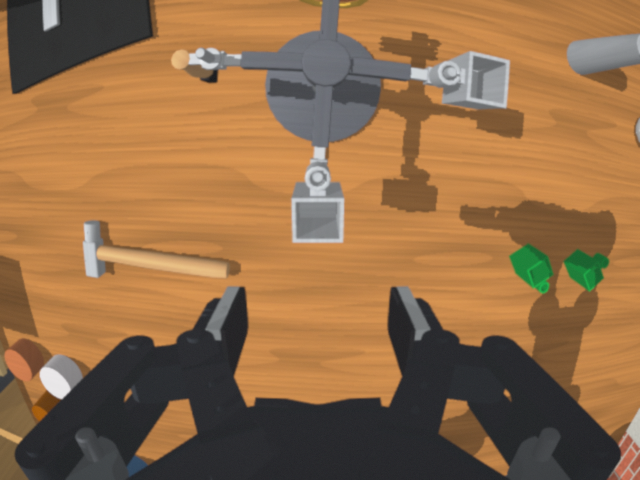

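View pics/s19c.png

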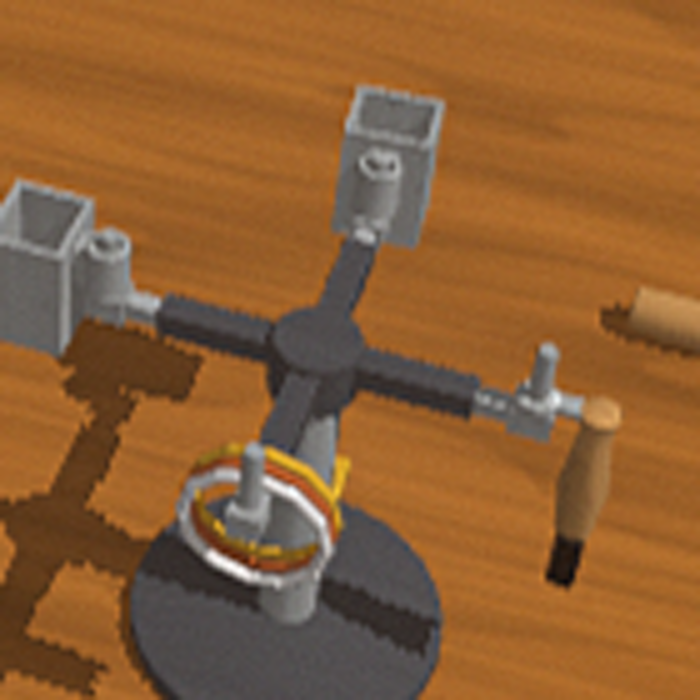

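```bash
python3 - <<'E'
from plan import *
c=dict(np.load('pics/w19.npz'))
h=fray(c,326,63,.194);p=fray(c,317.5,178,.216);d=p-h
print(h,p,np.degrees(np.arctan2(d[1],d[0])),np.linalg.norm(d[:2]))
print(bot.hand_in())
E
```

```text
[0.63264121 0.10280038 0.194     ] [0.54155237 0.10574241 0.216     ] 178.15007307349012 0.09113633415177542
the job is handed in; nothing more can be done
None
```

I turned the bare hook over the brass pointer, hung the loose steel bin on it and handed the job in at about 28.5 s. Every check I made passed, though I was given no verdict.

- **Turning:** I turned the rack by straddling the bare arm with the half-open fingers, without gripping it. The push stayed around 7 N.
- **Bin:** I gripped the bin across its 40 mm side. I gripped it a second time with the hand turned half round, so the wrist camera could see the sleeve and the prong.
- **Hanging:** The sleeve went down over the prong without any contact I could feel until it rested on the end block. It came to rest at the expected height, with a force of about 6 N. I then let go and lifted the hand clear.

**Last checks:**
- The camera pictures show the bin hanging upright on the hook, with the prong seen inside the sleeve just before I lifted away.
- The bare arm points at 178.1°, and the pointer at about 179–180°. That is an error of about 0.02–0.03 rad against the allowed 0.13.
- The prong measures about 89–91 mm from the axis, so 4–6 mm inside nominal against the 20 mm allowed.
- The wrist force is back near zero, and the fingers touch nothing.
- I never moved near the mandrel, the mallet or the dish, but I did not measure their positions again.

**Disagreement:** The scene camera put points on the rack about 3–6 mm away from where the wrist camera did. I relied on the wrist camera for the fit, and the clean insertion supported it.

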